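# Make up two stacking sets of enamel tins

## Task

Make up two sets of enamel tins for packing. On the wooden stand, stack the deep yellow tin, on it the shallow green tin, and on that the yellow lid; on the black stand, put the deep blue tin and close it with the blue lid. Every piece must sit upright and fully home in the one below, and leave the mug, the bowl and the brush where they are.

Things in the scene. Friction and masses are not known exactly. Their poses are not given: they have to be found in the camera images.
- wood_stand: Brown wooden round stand, 90 mm diameter, 16 mm high, fixed to the table, with a round recess (56 mm diameter, 8 mm deep) in its top. A tin's foot drops into it and the tin's shoulder rests on the stand, the tin's origin then 9 mm above the stand's. Origin: centre of the stand's underside, at table height; z up.
- black_stand: Black round stand, 90 mm diameter, 16 mm high, fixed to the table, with a round recess (56 mm diameter, 8 mm deep) in its top. A tin's foot drops into it and the tin's shoulder rests on the stand, the tin's origin then 9 mm above the stand's. Origin: centre of the stand's underside, at table height; z up.
- yellow_tin: Deep round open enamel tin, yellow inside and out, thin black rim, loose, upright, about 110 g; 60 mm high in all, 62 mm outer, 56 mm inner diameter. Below the wall a tapered foot 7 mm deep (43 to 49 mm diameter) drops into a 56 mm mouth until the shoulder rests on the rim. A piece seated on this tin has its origin 53 mm above this origin. Origin: centre of the foot's underside, z up.
- green_tin: Shallow round open enamel tin, green inside and out, thin black rim, loose, upright, about 110 g; 45 mm high in all, 62 mm outer, 56 mm inner diameter. Below the wall a tapered foot 7 mm deep (43 to 49 mm diameter) drops into a 56 mm mouth until the shoulder rests on the rim. A piece seated on this tin has its origin 38 mm above this origin. Origin: centre of the foot's underside, z up.
- blue_tin: Deep round open enamel tin, blue inside and out, thin black rim, loose, upright, about 110 g; 60 mm high in all, 62 mm outer, 56 mm inner diameter. Below the wall a tapered foot 7 mm deep (43 to 49 mm diameter) drops into a 56 mm mouth until the shoulder rests on the rim. A piece seated on this tin has its origin 53 mm above this origin. Origin: centre of the foot's underside, z up.
- yellow_lid: Yellow enamel lid, loose, lying knob up, about 70 g. Plug underneath 7 mm deep (43 to 49 mm diameter); plate 66 mm diameter, 7 to 12 mm above the underside; black upright cylindrical knob, 22 mm diameter, 12 to 36 mm above the underside. The plug drops into a tin's 56 mm mouth, the plate rests on the rim. Origin: centre of the plug's underside, z up.
- blue_lid: Blue enamel lid, loose, lying knob up, about 70 g. Plug underneath 7 mm deep (43 to 49 mm diameter); plate 66 mm diameter, 7 to 12 mm above the underside; black upright cylindrical knob, 22 mm diameter, 12 to 36 mm above the underside. The plug drops into a tin's 56 mm mouth, the plate rests on the rim. Origin: centre of the plug's underside, z up.
- mug: Bystander: cream mug, 80 mm diameter, 80 mm high, with one handle towards its own +y. Loose. Origin: centre of its underside.
- bowl: Bystander: violet bowl, 160 mm diameter, 65 mm high. Loose. Origin: centre of its underside.
- brush: Bystander: hand brush lying on the table, its handle towards its own -x. Loose. Origin: underside of the brush, at table height.

How it is judged (in metres and radians):
At the end, for the whole second after the job is handed in: Wooden stand: yellow tin, green tin, yellow lid; black stand: blue tin, blue lid, from the bottom up. Each piece within 6 mm sideways of the centre of the one below and 3 mm of its fully seated height, tilted under 0.08 rad, at rest (under 0.02 m/s, 0.2 rad/s) (horizontal distance between yellow_tin and wood_stand below 0.006 m and z of yellow_tin in the frame of wood_stand between 0.006 and 0.012 m and angle between each of yellow_tin, green_tin, yellow_lid, blue_tin, blue_lid's own z axis and vertical below 0.08 rad and linear speed of each of yellow_tin, green_tin, yellow_lid, blue_tin, blue_lid below 0.02 m/s and angular speed of each of yellow_tin, green_tin, yellow_lid, blue_tin, blue_lid below 0.2 rad/s and horizontal distance between green_tin and yellow_tin below 0.006 m and z of green_tin in the frame of yellow_tin between 0.05 and 0.056 m and horizontal distance between yellow_lid and green_tin below 0.006 m and z of yellow_lid in the frame of green_tin between 0.035 and 0.041 m and horizontal distance between blue_tin and black_stand below 0.006 m and z of blue_tin in the frame of black_stand between 0.006 and 0.012 m and horizontal distance between blue_lid and blue_tin below 0.006 m and z of blue_lid in the frame of blue_tin between 0.05 and 0.056 m); the robot touches nothing.
It fails at once if the mug is moved by more than 25 mm (distance of mug from where it was at the start of the episode above 0.025 m).
It fails at once if the bowl is moved by more than 25 mm (distance of bowl from where it was at the start of the episode above 0.025 m).
It fails at once if the brush is moved by more than 25 mm (distance of brush from where it was at the start of the episode above 0.025 m).
It also fails if it takes over 131 s, if anything falls off the work surface, if the arm or the gripper's body presses on something with over 40 N, if the wrist force passes 120 N, or if a joint passes its speed limit or range.

## Robot

A 6-joint arm with a two-finger parallel gripper is mounted at the origin on the work surface. World frame = base frame: x ahead of the robot, y to its left, z up, the work surface at z = 0. Lengths are in mm, angles in rad, forces in N, time in s.
With the tool pointing down it reaches from about 350 to 975 mm from the base axis. Payload 7.1 kg.
Tool frame: the origin (TCP) lies between the finger pads; the fingertips stand 8 mm ahead of it and the grasp point (between the pads) lies 11 mm behind it; x points along the fingers, y is the direction in which the jaws open and shut, and the axes are right-handed (so a half turn about x gives the same grasp; the last joint's range is limited). The gripper opens to 88 mm and grips with 3 to 60 N. Pads are 20 mm wide; open, the fingers measure 115 mm over their backs; the gripper's body (75 mm by 178 mm) begins 61 mm behind the grasp point.
Start: joints at [1.154, 0.423, 1.63, -0, 1.089, -0.019], TCP at [242.087, 576.193, 230.675] pointing down, gripper open.
Joint ranges: [-3, 3], [-0.9, 2.11], [0.09, 2.58], [-1.31, 4.45], [0.11, 2.69], [-2.54, 2.54]. Speed limits (rad/s): [2.39, 2.39, 3.01, 3.14, 3.14, 3.14].

## Interface

Orientations are given as a rotation vector (axis times angle).
In Python, from workcell import ctrl gives the robot as it stands.
- The arm moves only by the tool apply_moves, never from a script. Its argument "increments" is a list of rows, each an object with "gripper": the opening in per cent of the stroke, from 0 (shut) to 100 (fully open); "delta_pos": the shift along the tool's x, y, z in cm, a list of three; "dr": the turn, a rotation vector about the tool's x, y, z in rad, a list of three. In form: [{"gripper": gripper, "delta_pos": [dx, dy, dz], "dr": [ax, ay, az]}, ...]. A call has exactly 5 rows; each row shifts and turns the commanded pose from where the row before left it, along the tool's axes as they then stand; what a row does not reach is not made up. A row lasts 1/12 s, in which the tool goes at most 41.7 mm and 7.16 degrees, less where a joint would pass 70% of its speed; a pose out of reach is approached as far as the arm can. A call with a gripper value outside its range is refused whole. The fingers move at their own pace and stop on an object; the grip force is fixed at half the most. Time passes only in rows, so rows that do not move let the fingers close, or fill a call up. It gives the time, the measured TCP pose, the force and the opening at its end, in the units of the state.
- ctrl.get_obs(): the state, without advancing time (a new reading comes with each control period).
- ctrl.get_image(name): name is "scene" or "top" or "wrist"; returns a dict with "img" (420x560x3 uint8, red, green, blue), "range_z" (420x560 float32, mm along the optical axis (not along the pixel's ray), 0 where there is no reading), "mtx" (3x3 intrinsics, pixels), "k1" (the pictures are not rectified: a ray, as slopes to the right and down, at radius r is drawn at 1 + k1 r^2 times it, then the intrinsics apply), "rvec" (rotation vector, rad) and "tvec" (3), from world to camera coordinates, as OpenCV has them. Camera axes: x right, y down, z forward; pixel columns grow to the right and rows downward; lengths in mm; the calibration is good to about 2 mm. A picture is of the moment at which its call begins.
- ctrl.close_job(): hands the job in, once; it reports no verdict.
The state is a dict: "t": time; "qpos": joint angles; "qvel": joint speeds; "joint_torque": joint torques, N m; "ee_pos": TCP position; "orientation": TCP orientation; "ft_force": force on the tool from outside, world axes, zero at the start; "moment": the same for the moment, N m; "width": finger opening in mm.
Only numpy, scipy, OpenCV 4.12 (cv2) and the standard library are available. Lean on these libraries where they do the work, as an engineer would, in place of code of your own. Each camera call takes 0.05 s, during which the arm holds its last target. There are 200 camera calls.

## Working session

There is one attempt and no reset: what is moved stays moved. The work goes in short steps, Python scripts to look and compute and a tool call to move; the robot and the scene stay as the last step left them, time stands still between calls to the robot, and variables do not carry over. Pictures are saved under pics/ and viewed, about 12 in all and at most 16, crops included, and the job is handed in when it is done.

Besides the shell and the picture viewer there is one more tool, called in YAML: its name, and indented under it one key for each argument. apply_moves: Moves the arm, as the interface text tells. Its arguments: {"type":"object","properties":{"increments":{"type":"array","items":{"type":"object","properties":{"gripper":{"type":"number"},"delta_pos":{"type":"array","items":{"type":"number"}},"dr":{"type":"array","items":{"type":"number"}}}}}},"required":["increments"]}

```bash
ls; mkdir -p pics
cat > h.py <<'E'
import numpy as np, cv2
from workcell import ctrl
def grab(n):
    return ctrl.get_image(n)
def points(d):
    """world xyz per pixel from range"""
    h,w=d["range_z"].shape
    K=np.array(d["mtx"],float);k1=float(d["k1"])
    u,v=np.meshgrid(np.arange(w),np.arange(h))
    p=np.stack([u,v],-1).reshape(-1,1,2).astype(float)
    n=cv2.undistortPoints(p,K,np.array([k1,0,0,0,0.]),).reshape(h,w,2)
    z=d["range_z"].astype(float)
    c=np.dstack([n[...,0]*z,n[...,1]*z,z])
    R=cv2.Rodrigues(np.array(d["rvec"],float))[0]
    W=(c-np.array(d["tvec"],float).ravel())@R
    W[z<=0]=np.nan
    return W
def save(d,n): cv2.imwrite("pics/"+n,d["img"][...,::-1])
E
python3 - <<'E'
from h import *
o=ctrl.get_obs();print({k:np.round(v,3) for k,v in o.items()})
for n in("top","scene","wrist"):
    d=grab(n);save(d,n+"0.png");np.savez(n+"0.npz",**d)
    R=cv2.Rodrigues(np.array(d["rvec"],float))[0];print(n,d["mtx"],d["k1"],-R.T@np.ravel(d["tvec"]))
E
```

```text
pics
{'t': np.float64(0.0), 'qpos': array([ 1.154,  0.424,  1.631,  0.   ,  1.089, -0.019]), 'qvel': array([-0.   , -0.002, -0.   ,  0.   , -0.001, -0.   ]), 'joint_torque': array([-1.0000e-03, -5.4463e+01, -2.7367e+01,  6.4000e-02,  2.3000e-02,
       -0.0000e+00]), 'ee_pos': array([241.881, 575.716, 229.921]), 'orientation': array([ 0.311,  1.549, -0.313]), 'ft_force': array([-0.502,  0.133,  0.056]), 'moment': array([-0.022, -0.05 ,  0.036]), 'width': np.float64(87.902)}
top [[380.45720895   0.         281.91136098]
 [  0.         380.45720895 207.63313378]
 [  0.           0.           1.        ]] -0.07796794015507548 [ 508.66426779   17.76260855 1058.97058429]
scene [[531.00693387   0.         283.44481525]
 [  0.         531.00693387 208.61379864]
 [  0.           0.           1.        ]] -0.11627447255716283 [ 1198.30156534 -1001.90601865   780.43812821]
wrist [[308.22538837   0.         279.77492974]
 [  0.         308.22538837 209.26308724]
 [  0.           0.           1.        ]] -0.019581016791250454 [176.39404567 604.61230606 383.86435384]
```

View pics/top0.png

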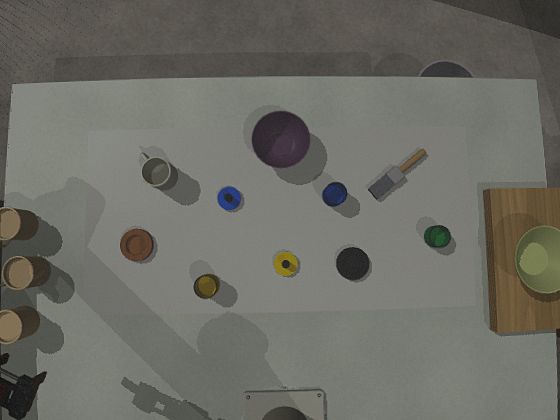

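View pics/scene0.png

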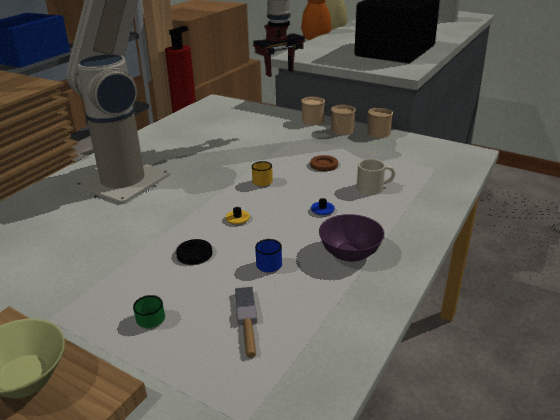

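The top view shows wood stand (137,245), yellow tin (206,286), yellow lid (286,264), black stand (352,264), green tin (437,237), blue tin (334,194), blue lid (229,198), mug (157,172), bowl (281,139) and brush (395,175). The scene view agrees. All pieces stand upright.

```bash
cat >> h.py <<'E'
def fit(W,mask,zlo,zhi):
    """circle of the points of mask in a height band: enclosing circle centre, radius, z median, n"""
    m=mask&(W[...,2]>zlo)&(W[...,2]<zhi)
    P=W[m]
    (x,y),r=cv2.minEnclosingCircle(P[:,:2].astype(np.float32))
    return np.round([x,y,r,np.median(P[:,2]),len(P)],1)
E
python3 - <<'E'
from h import *
C=dict(wood=(137,245,12,20),ytin=(206,286,54,66),ylid=(286,264,6,16),yknob=(286,264,28,42),black=(352,264,12,20),green=(437,237,39,51),btin=(334,194,54,66),blid=(229,198,6,16),bknob=(229,198,28,42),mug=(157,172,70,90),bowl=(281,139,55,75),brush=(395,175,5,60))
d=dict(np.load("top0.npz"));W=points(d)
print("table",np.nanmedian(W[200:240,180:220,2]))
vv,uu=np.mgrid[:420,:560]
for n,(u,v,a,b) in C.items():
    R=40 if n in("bowl","brush") else 22
    m=(uu-u)**2+(vv-v)**2<R*R
    print(n,fit(W,m,a,b), "max",np.round(np.nanmax(W[m][:,2]),1))
# second view
d=dict(np.load("scene0.npz"));W=points(d)
S=dict(wood=(324,163,12,20),ytin=(262,174,54,66),ylid=(237,216,6,16),yknob=(237,213,28,42),black=(194,251,12,20),green=(149,311,39,51),btin=(268,255,54,66),blid=(322,208,6,16),bknob=(322,204,28,42))
vv,uu=np.mgrid[:420,:560]
print("scene")
for n,(u,v,a,b) in S.items():
    m=(uu-u)**2+(vv-v)**2<23**2
    print(n,fit(W,m,a,b))
E
```

```text
table -0.0962090332150708
wood [510.9 394.8  45.6  15.  474. ] max 20.4
ytin [399.6 196.3  30.8  58.3  95. ] max 63.1
ylid [453.8  -8.   37.2  11.1 394. ] max 39.1
yknob [453.7 -12.8  10.8  34.9  52. ] max 39.1
black [ 448.9 -198.8   45.4   15.   495. ] max 20.5
green [ 517.9 -434.7   31.9   43.4   98. ] max 48.0
btin [ 639.2 -149.3   31.2   58.9   94. ] max 64.5
blid [639.7 146.8  40.   11.4 361. ] max 39.2
bknob [636.3 139.9  10.   34.4  43. ] max 39.2
mug [706.5 328.6  46.3  78.  200. ] max 82.9
bowl [787.2  -5.2  79.4  62.6 465. ] max 68.6
brush [ 695.3 -330.2  113.3   17.4  776. ] max 25.0
scene
wood [513.1 396.2  46.8  14.5 173. ]
ytin [404.2 196.7  36.3  57.2  75. ]
ylid [455.2 -15.8  35.3  10.1 213. ]
yknob [454.2 -15.8  11.3  33.3  38. ]
black [ 448.9 -200.6   47.2   14.2  330. ]
green [ 521.1 -435.1   33.8   42.2  158. ]
btin [ 638.6 -150.8   33.8   57.2  121. ]
blid [635.7 136.9  36.   10.4 205. ]
bknob [635.6 137.7  14.2  33.   39. ]
```

```bash
cat >> h.py <<'E'
def plan(*targets):
    """print tool axes and successive tool-frame shifts (cm) to world TCP targets (mm)"""
    o=ctrl.get_obs();R=cv2.Rodrigues(np.array(o["orientation"],float))[0]
    p=np.array(o["ee_pos"]);print("t",round(o["t"],2),"tcp",p.round(1),"w",round(float(o["width"]),1),"F",np.round(o["ft_force"],1))
    for t in targets:
        d=R.T@(np.array(t)-p)/10;print(t,"tool cm",d.round(2));p=np.array(t,float)
    return R
E
python3 - <<'E'
from h import *
R=plan((401,196.5,230));print(R.round(4))
d=dict(np.load("wrist0.npz"));Rc=cv2.Rodrigues(np.array(d["rvec"],float))[0]
c=-Rc.T@np.ravel(d["tvec"]);print("cam in tool",R.T@(c-ctrl.get_obs()["ee_pos"]),"\n",(Rc@R).round(3))
E
```

```text
t 0.15 tcp [241.9 575.9 230.1] w 87.9 F [-1.  -0.8  1. ]
(401, 196.5, 230) tool cm [  0.04 -28.81  29.36]
[[-5.000e-04  3.874e-01  9.219e-01]
 [-1.100e-03  9.219e-01 -3.874e-01]
 [-1.000e+00 -1.200e-03 -0.000e+00]]
cam in tool [-153.78493249    0.95783676  -71.53799445] 
 [[ 0.     1.    -0.   ]
 [-0.259  0.     0.966]
 [ 0.966 -0.     0.259]]
```

apply_moves:
  increments:
    - {"gripper": 100, "delta_pos": [0, -1.92, 1.957], "dr": [0, 0, 0]}
    - {"gripper": 100, "delta_pos": [0, -1.92, 1.957], "dr": [0, 0, 0]}
    - {"gripper": 100, "delta_pos": [0, -1.92, 1.957], "dr": [0, 0, 0]}
    - {"gripper": 100, "delta_pos": [0, -1.92, 1.957], "dr": [0, 0, 0]}
    - {"gripper": 100, "delta_pos": [0, -1.92, 1.957], "dr": [0, 0, 0]}

```text
t: 0.57
ee_pos: [295.2, 448.5, 230.4]
orientation: [0.311, 1.548, -0.312]
ft_force: [-0.0, -0.6, -0.0]
width: 87.4
```

apply_moves:
  increments:
    - {"gripper": 100, "delta_pos": [0, -1.92, 1.957], "dr": [0, 0, 0]}
    - {"gripper": 100, "delta_pos": [0, -1.92, 1.957], "dr": [0, 0, 0]}
    - {"gripper": 100, "delta_pos": [0, -1.92, 1.957], "dr": [0, 0, 0]}
    - {"gripper": 100, "delta_pos": [0, -1.92, 1.957], "dr": [0, 0, 0]}
    - {"gripper": 100, "delta_pos": [0, -1.92, 1.957], "dr": [0, 0, 0]}

```text
t: 0.98
ee_pos: [348.3, 322.0, 230.6]
orientation: [0.312, 1.548, -0.312]
ft_force: [0.6, -1.0, -0.8]
width: 87.4
```

apply_moves:
  increments:
    - {"gripper": 100, "delta_pos": [0, -1.92, 1.957], "dr": [0, 0, 0]}
    - {"gripper": 100, "delta_pos": [0, -1.92, 1.957], "dr": [0, 0, 0]}
    - {"gripper": 100, "delta_pos": [0, -1.92, 1.957], "dr": [0, 0, 0]}
    - {"gripper": 100, "delta_pos": [0, -1.92, 1.957], "dr": [0, 0, 0]}
    - {"gripper": 100, "delta_pos": [0, 0, 0], "dr": [0, 0, 0]}

```text
t: 1.4
ee_pos: [391.3, 219.1, 230.5]
orientation: [0.313, 1.548, -0.315]
ft_force: [0.5, 0.4, 0.2]
width: 88.0
```

```bash
cat >> h.py <<'E'
def blob(d,W,name,zlo,zhi,near,rad=60):
    """points around world xy 'near' within band"""
    m=np.hypot(W[...,0]-near[0],W[...,1]-near[1])<rad
    return fit(W,m,zlo,zhi)
E
python3 - <<'E'
from h import *
d=grab("wrist");save(d,"w1.png");W=points(d)
print(blob(d,W,"",54,66,(401,196.5)), blob(d,W,"",57,63,(401,196.5)))
t=(401,196.5);plan((*t,230))
E
```

```text
[398.4 200.1  31.   59.4 565. ] [398.4 200.1  31.   59.6 477. ]
t 1.45 tcp [391.  220.6 230.6] w 87.7 F [-1.   0.8 -0.5]
(401, 196.5, 230) tool cm [ 0.06 -1.83  1.86]
```

View pics/w1.png

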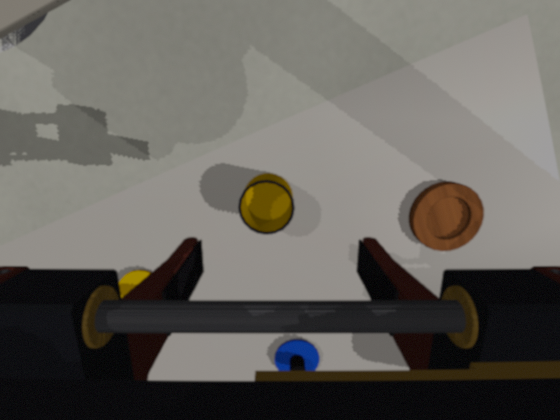

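The wrist view shows the yellow tin's rim at (266,203), wood stand at (446,215), blue lid at (297,357), with the yellow lid half hidden by the left finger. I'll move over the tin and re-measure close up.

apply_moves:
  increments:
    - {"gripper": 100, "delta_pos": [0.8, -0.45, 0.45], "dr": [0, 0, 0]}
    - {"gripper": 100, "delta_pos": [1.2, -0.5, 0.45], "dr": [0, 0, 0]}
    - {"gripper": 100, "delta_pos": [1.2, -0.45, 0.45], "dr": [0, 0, 0]}
    - {"gripper": 100, "delta_pos": [0.8, -0.4, 0.2], "dr": [0, 0, 0]}
    - {"gripper": 100, "delta_pos": [0, 0, 0], "dr": [0, 0, 0]}

```text
t: 1.87
ee_pos: [396.4, 199.1, 188.8]
orientation: [0.31, 1.551, -0.314]
ft_force: [-0.4, 1.0, -0.3]
width: 87.5
```

apply_moves:
  increments:
    - {"gripper": 100, "delta_pos": [0, 0, 0], "dr": [0, 0, 0]}
    - {"gripper": 100, "delta_pos": [0, 0, 0], "dr": [0, 0, 0]}
    - {"gripper": 100, "delta_pos": [0, 0, 0], "dr": [0, 0, 0]}
    - {"gripper": 100, "delta_pos": [0, 0, 0], "dr": [0, 0, 0]}
    - {"gripper": 100, "delta_pos": [0, 0, 0], "dr": [0, 0, 0]}

```text
t: 2.28
ee_pos: [398.1, 200.0, 191.1]
orientation: [0.312, 1.547, -0.311]
ft_force: [0.5, -0.2, 0.1]
width: 87.6
```

```bash
cat > look.py <<'E'
import sys
from h import *
C=dict(wood=(511,395,12,20),ytin=(399,198,56,64),yknob=(454,-14,30,42),ylid=(454,-14,8,16),black=(449,-200,12,20),green=(519,-435,41,49),btin=(639,-150,56,64),blid=(636,139,8,16),bknob=(636,139,30,42))
def look(name,*items):
    d=grab("wrist");save(d,name);W=points(d);o=ctrl.get_obs()
    T=cv2.Rodrigues(np.array(o["orientation"],float))[0];Rc=cv2.Rodrigues(np.array(d["rvec"],float))[0]
    cam=-Rc.T@np.ravel(d["tvec"])
    print("t",round(o["t"],2),"tcp",np.round(o["ee_pos"],1),"cam in tool",(T.T@(cam-o["ee_pos"])).round(1),"F",np.round(o["ft_force"],1))
    for i in items:
        x,y,a,b=i[:4] if not isinstance(i,str) else C[i]
        f=blob(d,W,"",a,b,(x,y),55 if i in("wood","black") else 38);r=T.T@(np.array([f[0],f[1],f[3]])-o["ee_pos"])
        print(i,f,"rel tool mm",r.round(1))
    return d,W
if __name__=="__main__": look(sys.argv[1],*sys.argv[2:])
E
python3 look.py w2.png ytin wood
```

```text
t 2.33 tcp [398.  199.9 191.1] cam in tool [-153.9    1.1  -71.6] F [-0.8  1.   0.5]
ytin [398.5 200.3  30.9  59.6 662. ] rel tool mm [131.5   0.5   0.2]
wood [ 509.9  399.1   45.8   15.6 3008. ] rel tool mm [175.6 226.9  25.9]
```

apply_moves:
  increments:
    - {"gripper": 100, "delta_pos": [2.5, 0, 0], "dr": [0, 0, 0]}
    - {"gripper": 100, "delta_pos": [3.0, 0, 0], "dr": [0, 0, 0]}
    - {"gripper": 100, "delta_pos": [3.0, 0, 0], "dr": [0, 0, 0]}
    - {"gripper": 100, "delta_pos": [3.0, 0, 0], "dr": [0, 0, 0]}
    - {"gripper": 100, "delta_pos": [3.0, 0, 0], "dr": [0, 0, 0]}

```text
t: 2.75
ee_pos: [398.3, 199.9, 44.8]
orientation: [0.313, 1.547, -0.311]
ft_force: [0.6, 0.1, 0.2]
width: 87.6
```

apply_moves:
  increments:
    - {"gripper": 100, "delta_pos": [1.5, 0, 0], "dr": [0, 0, 0]}
    - {"gripper": 100, "delta_pos": [0.6, 0, 0], "dr": [0, 0, 0]}
    - {"gripper": 100, "delta_pos": [0, 0, 0], "dr": [0, 0, 0]}
    - {"gripper": 60, "delta_pos": [0, 0, 0], "dr": [0, 0, 0]}
    - {"gripper": 60, "delta_pos": [0, 0, 0], "dr": [0, 0, 0]}

```text
t: 3.17
ee_pos: [398.7, 200.1, 25.7]
orientation: [0.313, 1.547, -0.311]
ft_force: [-0.9, 0.5, -0.1]
width: 77.7
```

apply_moves:
  increments:
    - {"gripper": 60, "delta_pos": [0, 0, 0], "dr": [0, 0, 0]}
    - {"gripper": 60, "delta_pos": [0, 0, 0], "dr": [0, 0, 0]}
    - {"gripper": 60, "delta_pos": [0, 0, 0], "dr": [0, 0, 0]}
    - {"gripper": 60, "delta_pos": [0, 0, 0], "dr": [0, 0, 0]}
    - {"gripper": 60, "delta_pos": [0, 0, 0], "dr": [0, 0, 0]}

```text
t: 3.58
ee_pos: [398.6, 200.0, 25.7]
orientation: [0.313, 1.547, -0.311]
ft_force: [-0.9, 0.1, 8.5]
width: 62.7
```

```bash
python3 look.py w3.png ytin
```

```text
t 3.63 tcp [398.5 200.   25.6] cam in tool [-153.9    1.   -71.5] F [-0.  -0.6  9.4]
ytin [ 393.3  200.4   36.3   59.5 3183. ] rel tool mm [-33.9  -1.6  -4.9]
```

apply_moves:
  increments:
    - {"gripper": 60, "delta_pos": [-1.0, 0, 0], "dr": [0, 0, 0]}
    - {"gripper": 60, "delta_pos": [-2.0, 0, 0], "dr": [0, 0, 0]}
    - {"gripper": 60, "delta_pos": [-3.0, 0, 0], "dr": [0, 0, 0]}
    - {"gripper": 60, "delta_pos": [-3.0, 0, 0], "dr": [0, 0, 0]}
    - {"gripper": 60, "delta_pos": [-1.0, 1.0, 0.2], "dr": [0, 0, 0]}

```text
t: 4.05
ee_pos: [403.6, 207.8, 128.4]
orientation: [0.314, 1.546, -0.311]
ft_force: [1.1, 0.4, -1.3]
width: 62.6
```

apply_moves:
  increments:
    - {"gripper": 60, "delta_pos": [0, 2.5, 0.5], "dr": [0, 0, 0]}
    - {"gripper": 60, "delta_pos": [0, 3.0, 0.5], "dr": [0, 0, 0]}
    - {"gripper": 60, "delta_pos": [0, 3.0, 0.5], "dr": [0, 0, 0]}
    - {"gripper": 60, "delta_pos": [0, 3.0, 0.5], "dr": [0, 0, 0]}
    - {"gripper": 60, "delta_pos": [0, 1.5, 0.3], "dr": [0, 0, 0]}

```text
t: 4.47
ee_pos: [477.1, 321.9, 126.0]
orientation: [0.313, 1.546, -0.31]
ft_force: [1.2, 0.7, -1.2]
width: 62.7
```

apply_moves:
  increments:
    - {"gripper": 60, "delta_pos": [0, 0, 0], "dr": [0, 0, 0]}
    - {"gripper": 60, "delta_pos": [0, 0, 0], "dr": [0, 0, 0]}
    - {"gripper": 60, "delta_pos": [0, 0, 0], "dr": [0, 0, 0]}
    - {"gripper": 60, "delta_pos": [0, 0, 0], "dr": [0, 0, 0]}
    - {"gripper": 60, "delta_pos": [0, 0, 0], "dr": [0, 0, 0]}

```text
t: 4.88
ee_pos: [474.4, 318.0, 124.7]
orientation: [0.312, 1.549, -0.313]
ft_force: [0.1, -0.2, -1.0]
width: 62.6
```

```bash
python3 look.py w4.png wood
```

```text
t 4.93 tcp [474.7 318.2 124.8] cam in tool [-153.9    0.8  -71.7] F [-0.5 -0.4 -1.8]
wood [ 510.3  399.5   45.4   15.7 4586. ] rel tool mm [109.1  88.8   1.3]
```

View pics/w4.png

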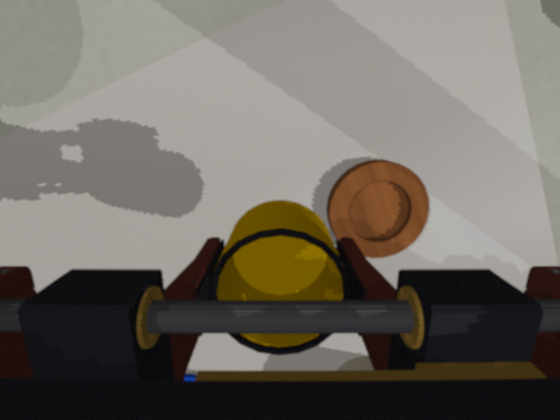

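The wrist view shows the yellow tin held upright in the jaws (280,290) and the wood stand beside it at (378,208), fully visible.

apply_moves:
  increments:
    - {"gripper": 60, "delta_pos": [0, 1.5, 0.03], "dr": [0, 0, 0]}
    - {"gripper": 60, "delta_pos": [0, 2.5, 0.03], "dr": [0, 0, 0]}
    - {"gripper": 60, "delta_pos": [0, 2.5, 0.03], "dr": [0, 0, 0]}
    - {"gripper": 60, "delta_pos": [0, 1.8, 0.03], "dr": [0, 0, 0]}
    - {"gripper": 60, "delta_pos": [0.5, 0.58, 0.01], "dr": [0, 0, 0]}

```text
t: 5.35
ee_pos: [512.3, 402.7, 120.8]
orientation: [0.314, 1.546, -0.309]
ft_force: [0.1, 0.5, -0.5]
width: 62.4
```

apply_moves:
  increments:
    - {"gripper": 60, "delta_pos": [2.0, 0, 0], "dr": [0, 0, 0]}
    - {"gripper": 60, "delta_pos": [2.5, 0, 0], "dr": [0, 0, 0]}
    - {"gripper": 60, "delta_pos": [2.0, 0, 0], "dr": [0, 0, 0]}
    - {"gripper": 60, "delta_pos": [1.0, 0, 0], "dr": [0, 0, 0]}
    - {"gripper": 60, "delta_pos": [0, 0, 0], "dr": [0, 0, 0]}

```text
t: 5.77
ee_pos: [508.8, 398.4, 41.9]
orientation: [0.309, 1.552, -0.316]
ft_force: [-0.4, -0.3, -1.5]
width: 62.7
```

```bash
python3 -c "
from h import *
plan((510.3,399.5,34.8))"
```

```text
t 5.77 tcp [508.8 398.4  41.9] w 62.7 F [-0.4 -0.3 -1.5]
(510.3, 399.5, 34.8) tool cm [0.71 0.17 0.1 ]
```

apply_moves:
  increments:
    - {"gripper": 60, "delta_pos": [0, 0.1, 0.1], "dr": [0, 0, 0]}
    - {"gripper": 60, "delta_pos": [0, 0, 0], "dr": [0, 0, 0]}
    - {"gripper": 60, "delta_pos": [0.3, 0, 0], "dr": [0, 0, 0]}
    - {"gripper": 60, "delta_pos": [0.3, 0, 0], "dr": [0, 0, 0]}
    - {"gripper": 60, "delta_pos": [0, 0, 0], "dr": [0, 0, 0]}

```text
t: 6.18
ee_pos: [512.1, 401.0, 38.9]
orientation: [0.312, 1.548, -0.312]
ft_force: [-0.2, 0.9, -0.9]
width: 62.6
```

```bash
python3 -c "
from h import *
plan((510.3,399.5,34.8))"
```

```text
t 6.18 tcp [512.1 401.   38.9] w 62.6 F [-0.2  0.9 -0.9]
(510.3, 399.5, 34.8) tool cm [ 0.41 -0.2  -0.11]
```

apply_moves:
  increments:
    - {"gripper": 60, "delta_pos": [0, -0.12, -0.1], "dr": [0, 0, 0]}
    - {"gripper": 60, "delta_pos": [0, 0, 0], "dr": [0, 0, 0]}
    - {"gripper": 60, "delta_pos": [0, 0, 0], "dr": [0, 0, 0]}
    - {"gripper": 60, "delta_pos": [0.3, 0, 0], "dr": [0, 0, 0]}
    - {"gripper": 60, "delta_pos": [0, 0, 0], "dr": [0, 0, 0]}

```text
t: 6.6
ee_pos: [510.5, 400.1, 35.3]
orientation: [0.312, 1.548, -0.312]
ft_force: [0.9, -0.5, -0.8]
width: 62.7
```

```bash
python3 -c "
from h import *
plan((510.3,399.5,34.8))"
```

```text
t 6.6 tcp [510.5 400.1  35.3] w 62.7 F [ 0.9 -0.5 -0.8]
(510.3, 399.5, 34.8) tool cm [ 0.05 -0.06  0.01]
```

apply_moves:
  increments:
    - {"gripper": 60, "delta_pos": [0.07, 0, 0], "dr": [0, 0, 0]}
    - {"gripper": 60, "delta_pos": [0, 0, 0], "dr": [0, 0, 0]}
    - {"gripper": 100, "delta_pos": [0, 0, 0], "dr": [0, 0, 0]}
    - {"gripper": 100, "delta_pos": [0, 0, 0], "dr": [0, 0, 0]}
    - {"gripper": 100, "delta_pos": [0, 0, 0], "dr": [0, 0, 0]}

```text
t: 7.02
ee_pos: [510.8, 400.3, 35.1]
orientation: [0.312, 1.548, -0.312]
ft_force: [0.0, 0.2, -0.2]
width: 79.2
```

apply_moves:
  increments:
    - {"gripper": 100, "delta_pos": [0, 0, 0], "dr": [0, 0, 0]}
    - {"gripper": 100, "delta_pos": [0, 0, 0], "dr": [0, 0, 0]}
    - {"gripper": 100, "delta_pos": [-1.5, 0, 0], "dr": [0, 0, 0]}
    - {"gripper": 100, "delta_pos": [-3, 0, 0], "dr": [0, 0, 0]}
    - {"gripper": 100, "delta_pos": [-3, 0, 0], "dr": [0, 0, 0]}

```text
t: 7.43
ee_pos: [510.0, 399.7, 110.6]
orientation: [0.311, 1.55, -0.314]
ft_force: [1.2, 0.3, -0.3]
width: 88.0
```

apply_moves:
  increments:
    - {"gripper": 100, "delta_pos": [-3, 0, 0], "dr": [0, 0, 0]}
    - {"gripper": 100, "delta_pos": [-3, 0, 0], "dr": [0, 0, 0]}
    - {"gripper": 100, "delta_pos": [-1.5, 0, 0], "dr": [0, 0, 0]}
    - {"gripper": 100, "delta_pos": [0, 0, 0], "dr": [0, 0, 0]}
    - {"gripper": 100, "delta_pos": [0, 0, 0], "dr": [0, 0, 0]}

```text
t: 7.85
ee_pos: [511.1, 400.5, 186.7]
orientation: [0.314, 1.546, -0.31]
ft_force: [-0.2, 0.2, 0.8]
width: 87.6
```

Run:
```python
from look import *
look("w5.png",(510.5,400,65,73),(510.5,400,12,20),"blid")
plan((519.5,-433,200))
```

```text
t 7.9 tcp [510.3 400.  185.1] cam in tool [-155.4    1.4  -71.3] F [-1.   0.1 -0.5]
(510.5, 400, 65, 73) [510.6 400.8  31.   68.6 723. ] rel tool mm [ 1.165e+02  9.000e-01 -1.000e-01]
(510.5, 400, 12, 20) [ 510.3  400.1   38.    18.9 1768. ] rel tool mm [ 1.662e+02  1.000e-01 -1.000e-01]
blid [657.5 162.   12.9  11.2  46. ] rel tool mm [ 173.9 -162.4  227.8]
t 7.9 tcp [510.3 400.  185.1] w 87.9 F [-1.   0.1 -0.5]
(519.5, -433, 200) tool cm [ -1.49 -76.44  33.11]
```

View pics/w5.png

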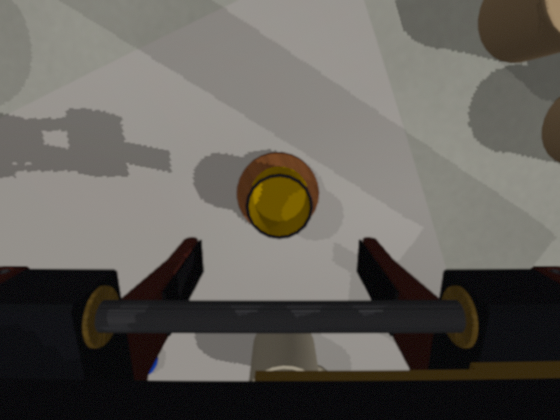

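The yellow tin sits in the stand (rim circle at (279,205), centred on the wood; rim height 68.6 of 69 expected). Next, the green tin.

apply_moves:
  increments:
    - {"gripper": 100, "delta_pos": [-0.3, -2, 0.87], "dr": [0, 0, 0]}
    - {"gripper": 100, "delta_pos": [-0.3, -3.2, 1.4], "dr": [0, 0, 0]}
    - {"gripper": 100, "delta_pos": [-0.3, -3.2, 1.4], "dr": [0, 0, 0]}
    - {"gripper": 100, "delta_pos": [-0.3, -3.2, 1.4], "dr": [0, 0, 0]}
    - {"gripper": 100, "delta_pos": [-0.3, -3.2, 1.4], "dr": [0, 0, 0]}

```text
t: 8.32
ee_pos: [511.5, 236.8, 198.2]
orientation: [0.31, 1.551, -0.313]
ft_force: [0.2, 0.1, -0.9]
width: 88.3
```

apply_moves:
  increments:
    - {"gripper": 100, "delta_pos": [0, -3.2, 1.4], "dr": [0, 0, 0]}
    - {"gripper": 100, "delta_pos": [0, -3.2, 1.4], "dr": [0, 0, 0]}
    - {"gripper": 100, "delta_pos": [0, -3.2, 1.4], "dr": [0, 0, 0]}
    - {"gripper": 100, "delta_pos": [0, -3.2, 1.4], "dr": [0, 0, 0]}
    - {"gripper": 100, "delta_pos": [0, -3.2, 1.4], "dr": [0, 0, 0]}

```text
t: 8.73
ee_pos: [514.1, 62.4, 198.4]
orientation: [0.311, 1.551, -0.313]
ft_force: [0.0, 0.1, 0.1]
width: 87.3
```

apply_moves:
  increments:
    - {"gripper": 100, "delta_pos": [0, -3.2, 1.4], "dr": [0, 0, 0]}
    - {"gripper": 100, "delta_pos": [0, -3.2, 1.4], "dr": [0, 0, 0]}
    - {"gripper": 100, "delta_pos": [0, -3.2, 1.4], "dr": [0, 0, 0]}
    - {"gripper": 100, "delta_pos": [0, -3.2, 1.4], "dr": [0, 0, 0]}
    - {"gripper": 100, "delta_pos": [0, -3.2, 1.4], "dr": [0, 0, 0]}

```text
t: 9.15
ee_pos: [516.6, -112.0, 198.3]
orientation: [0.312, 1.552, -0.312]
ft_force: [0.1, 0.8, 0.2]
width: 87.9
```

apply_moves:
  increments:
    - {"gripper": 100, "delta_pos": [0, -3.2, 1.4], "dr": [0, 0, 0]}
    - {"gripper": 100, "delta_pos": [0, -3.2, 1.4], "dr": [0, 0, 0]}
    - {"gripper": 100, "delta_pos": [0, -3.2, 1.4], "dr": [0, 0, 0]}
    - {"gripper": 100, "delta_pos": [0, -3.2, 1.4], "dr": [0, 0, 0]}
    - {"gripper": 100, "delta_pos": [0, -3.2, 1.4], "dr": [0, 0, 0]}

```text
t: 9.57
ee_pos: [519.3, -286.4, 198.1]
orientation: [0.313, 1.551, -0.311]
ft_force: [0.5, -0.2, 0.3]
width: 87.9
```

Run:
```python
from h import *
plan((519.5,-433,180))
print(ctrl.get_obs()["qpos"].round(2))
```

```text
t 9.57 tcp [ 519.3 -286.4  198.1] w 87.9 F [ 0.5 -0.2  0.3]
(519.5, -433, 180) tool cm [  1.78 -13.51   5.71]
[-0.52  0.42  1.73  0.    1.   -1.7 ]
```

apply_moves:
  increments:
    - {"gripper": 100, "delta_pos": [0.4, -3.2, 1.36], "dr": [0, 0, 0]}
    - {"gripper": 100, "delta_pos": [0.4, -3.2, 1.36], "dr": [0, 0, 0]}
    - {"gripper": 100, "delta_pos": [0.4, -3.0, 1.3], "dr": [0, 0, 0]}
    - {"gripper": 100, "delta_pos": [0.4, -2.2, 0.9], "dr": [0, 0, 0]}
    - {"gripper": 100, "delta_pos": [0, -1.2, 0.5], "dr": [0, 0, 0]}

```text
t: 9.98
ee_pos: [519.4, -426.0, 180.9]
orientation: [0.315, 1.552, -0.313]
ft_force: [0.1, -0.6, -0.5]
width: 87.9
```

apply_moves:
  increments:
    - {"gripper": 100, "delta_pos": [0, 0, 0], "dr": [0, 0, 0]}
    - {"gripper": 100, "delta_pos": [0, 0, 0], "dr": [0, 0, 0]}
    - {"gripper": 100, "delta_pos": [0, 0, 0], "dr": [0, 0, 0]}
    - {"gripper": 100, "delta_pos": [0, 0, 0], "dr": [0, 0, 0]}
    - {"gripper": 100, "delta_pos": [0, 0, 0], "dr": [0, 0, 0]}

```text
t: 10.4
ee_pos: [521.4, -422.8, 184.3]
orientation: [0.311, 1.548, -0.311]
ft_force: [0.1, 0.3, 0.2]
width: 88.0
```

```bash
python3 look.py w6.png green
```

```text
t 10.45 tcp [ 521.4 -423.   184.4] cam in tool [-153.8    1.2  -71.7] F [-0.6 -0.2 -0.5]
green [ 517.7 -432.5   31.    44.6  621. ] rel tool mm [139.8 -10.1   0.2]
```

apply_moves:
  increments:
    - {"gripper": 100, "delta_pos": [1.5, -0.5, 0], "dr": [0, 0, 0]}
    - {"gripper": 100, "delta_pos": [3.0, -0.5, 0], "dr": [0, 0, 0]}
    - {"gripper": 100, "delta_pos": [3.0, 0, 0], "dr": [0, 0, 0]}
    - {"gripper": 100, "delta_pos": [3.0, 0, 0], "dr": [0, 0, 0]}
    - {"gripper": 100, "delta_pos": [3.0, 0, 0], "dr": [0, 0, 0]}

```text
t: 10.87
ee_pos: [516.7, -433.2, 47.0]
orientation: [0.312, 1.548, -0.312]
ft_force: [0.2, -0.1, -0.4]
width: 87.9
```

apply_moves:
  increments:
    - {"gripper": 100, "delta_pos": [1.6, 0, 0], "dr": [0, 0, 0]}
    - {"gripper": 100, "delta_pos": [1.1, 0, 0], "dr": [0, 0, 0]}
    - {"gripper": 100, "delta_pos": [0, 0, 0], "dr": [0, 0, 0]}
    - {"gripper": 100, "delta_pos": [0, 0, 0], "dr": [0, 0, 0]}
    - {"gripper": 60, "delta_pos": [0, 0, 0], "dr": [0, 0, 0]}

```text
t: 11.28
ee_pos: [518.1, -434.2, 23.6]
orientation: [0.311, 1.546, -0.313]
ft_force: [-0.1, 0.4, 0.2]
width: 83.8
```

apply_moves:
  increments:
    - {"gripper": 60, "delta_pos": [0, 0, 0], "dr": [0, 0, 0]}
    - {"gripper": 60, "delta_pos": [0, 0, 0], "dr": [0, 0, 0]}
    - {"gripper": 60, "delta_pos": [0, 0, 0], "dr": [0, 0, 0]}
    - {"gripper": 60, "delta_pos": [0, 0, 0], "dr": [0, 0, 0]}
    - {"gripper": 60, "delta_pos": [0, 0, 0], "dr": [0, 0, 0]}

```text
t: 11.7
ee_pos: [517.7, -433.8, 23.1]
orientation: [0.312, 1.547, -0.313]
ft_force: [-1.0, 1.5, 5.5]
width: 62.0
```

```bash
python3 -c "
from h import *
plan((515,-430,170),(511,392,170))"
```

```text
t 11.7 tcp [ 517.7 -433.8   23.1] w 62.0 F [-1.   1.5  5.5]
(515, -430, 170) tool cm [-14.69   0.24  -0.37]
(511, 392, 170) tool cm [ -0.08  75.62 -32.22]
```

apply_moves:
  increments:
    - {"gripper": 60, "delta_pos": [-1, 0, 0], "dr": [0, 0, 0]}
    - {"gripper": 60, "delta_pos": [-3.0, 0, 0], "dr": [0, 0, 0]}
    - {"gripper": 60, "delta_pos": [-3.5, 0, 0], "dr": [0, 0, 0]}
    - {"gripper": 60, "delta_pos": [-3.5, 0, 0], "dr": [0, 0, 0]}
    - {"gripper": 60, "delta_pos": [-3.0, 1.0, -0.4], "dr": [0, 0, 0]}

```text
t: 12.12
ee_pos: [517.5, -424.1, 164.7]
orientation: [0.312, 1.546, -0.314]
ft_force: [0.9, 0.2, -0.2]
width: 61.8
```

apply_moves:
  increments:
    - {"gripper": 60, "delta_pos": [-0.7, 2.0, -0.85], "dr": [0, 0, 0]}
    - {"gripper": 60, "delta_pos": [0, 3.2, -1.38], "dr": [0, 0, 0]}
    - {"gripper": 60, "delta_pos": [0, 3.2, -1.38], "dr": [0, 0, 0]}
    - {"gripper": 60, "delta_pos": [0, 3.2, -1.38], "dr": [0, 0, 0]}
    - {"gripper": 60, "delta_pos": [0, 3.2, -1.38], "dr": [0, 0, 0]}

```text
t: 12.53
ee_pos: [515.4, -260.0, 169.6]
orientation: [0.312, 1.548, -0.313]
ft_force: [0.8, -0.4, -1.1]
width: 61.7
```

apply_moves:
  increments:
    - {"gripper": 60, "delta_pos": [0, 3.2, -1.38], "dr": [0, 0, 0]}
    - {"gripper": 60, "delta_pos": [0, 3.2, -1.38], "dr": [0, 0, 0]}
    - {"gripper": 60, "delta_pos": [0, 3.2, -1.38], "dr": [0, 0, 0]}
    - {"gripper": 60, "delta_pos": [0, 3.2, -1.38], "dr": [0, 0, 0]}
    - {"gripper": 60, "delta_pos": [0, 3.2, -1.38], "dr": [0, 0, 0]}

```text
t: 12.95
ee_pos: [513.8, -85.7, 169.5]
orientation: [0.312, 1.548, -0.312]
ft_force: [1.0, -0.1, -1.0]
width: 61.7
```

apply_moves:
  increments:
    - {"gripper": 60, "delta_pos": [0, 3.2, -1.38], "dr": [0, 0, 0]}
    - {"gripper": 60, "delta_pos": [0, 3.2, -1.38], "dr": [0, 0, 0]}
    - {"gripper": 60, "delta_pos": [0, 3.2, -1.38], "dr": [0, 0, 0]}
    - {"gripper": 60, "delta_pos": [0, 3.2, -1.38], "dr": [0, 0, 0]}
    - {"gripper": 60, "delta_pos": [0, 3.2, -1.38], "dr": [0, 0, 0]}

```text
t: 13.37
ee_pos: [512.2, 88.6, 169.5]
orientation: [0.312, 1.548, -0.312]
ft_force: [0.4, 0.1, -2.0]
width: 61.6
```

apply_moves:
  increments:
    - {"gripper": 60, "delta_pos": [0, 3.2, -1.38], "dr": [0, 0, 0]}
    - {"gripper": 60, "delta_pos": [0, 3.2, -1.38], "dr": [0, 0, 0]}
    - {"gripper": 60, "delta_pos": [0, 3.2, -1.38], "dr": [0, 0, 0]}
    - {"gripper": 60, "delta_pos": [0, 3.2, -1.38], "dr": [0, 0, 0]}
    - {"gripper": 60, "delta_pos": [0, 3.2, -1.38], "dr": [0, 0, 0]}

```text
t: 13.78
ee_pos: [510.5, 262.9, 169.5]
orientation: [0.312, 1.548, -0.312]
ft_force: [0.9, -0.5, -0.7]
width: 61.8
```

Run:
```python
from look import *
look("w7.png",(510.5,400,65,73))
plan((510.6,400.8,170))
```

```text
t 13.83 tcp [511.3 268.3 169.9] cam in tool [-153.5   -3.5  -70. ] F [ 0.9  4.5 -0.4]
(510.5, 400, 65, 73) [ 510.5  401.3   31.2   68.4 1024. ] rel tool mm [102.  122.  -52.1]
t 13.83 tcp [511.3 268.3 169.9] w 62.1 F [ 0.9  4.5 -0.4]
(510.6, 400.8, 170) tool cm [ 0.04 12.2  -5.17]
```

View pics/w7.png

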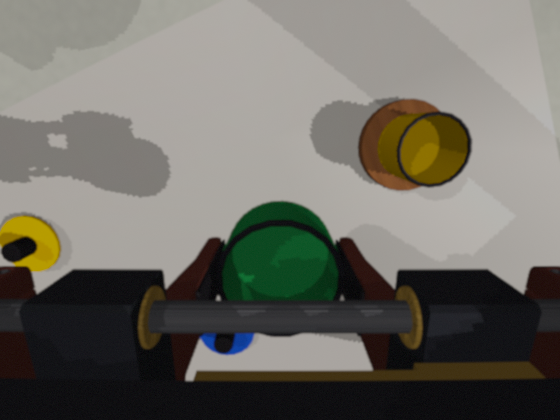

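The wrist view shows the green tin upright in the jaws (280,265), and the yellow tin still in its stand (433,148).

apply_moves:
  increments:
    - {"gripper": 60, "delta_pos": [0, 3.0, -1.3], "dr": [0, 0, 0]}
    - {"gripper": 60, "delta_pos": [0, 3.2, -1.35], "dr": [0, 0, 0]}
    - {"gripper": 60, "delta_pos": [0, 3.0, -1.3], "dr": [0, 0, 0]}
    - {"gripper": 60, "delta_pos": [1.5, 2.0, -0.85], "dr": [0, 0, 0]}
    - {"gripper": 60, "delta_pos": [2.0, 0.9, -0.4], "dr": [0, 0, 0]}

```text
t: 14.25
ee_pos: [511.1, 396.7, 136.0]
orientation: [0.314, 1.545, -0.307]
ft_force: [-0.0, -0.1, -1.6]
width: 61.8
```

apply_moves:
  increments:
    - {"gripper": 60, "delta_pos": [2.0, 0, 0], "dr": [0, 0, 0]}
    - {"gripper": 60, "delta_pos": [1.0, 0, 0], "dr": [0, 0, 0]}
    - {"gripper": 60, "delta_pos": [0.5, 0, 0], "dr": [0, 0, 0]}
    - {"gripper": 60, "delta_pos": [0, 0, 0], "dr": [0, 0, 0]}
    - {"gripper": 60, "delta_pos": [0, 0, 0], "dr": [0, 0, 0]}

```text
t: 14.67
ee_pos: [510.4, 392.5, 99.6]
orientation: [0.313, 1.548, -0.312]
ft_force: [0.1, -0.3, -0.9]
width: 61.8
```

```bash
python3 -c "
from h import *
plan((510.6,400.8,85.2))"
```

```text
t 14.67 tcp [510.4 392.5  99.6] w 61.8 F [ 0.1 -0.3 -0.9]
(510.6, 400.8, 85.2) tool cm [ 1.44  0.77 -0.3 ]
```

apply_moves:
  increments:
    - {"gripper": 60, "delta_pos": [0, 0.4, -0.15], "dr": [0, 0, 0]}
    - {"gripper": 60, "delta_pos": [0, 0.37, -0.1], "dr": [0, 0, 0]}
    - {"gripper": 60, "delta_pos": [0, 0, 0], "dr": [0, 0, 0]}
    - {"gripper": 60, "delta_pos": [0.3, 0, 0], "dr": [0, 0, 0]}
    - {"gripper": 60, "delta_pos": [0, 0, 0], "dr": [0, 0, 0]}

```text
t: 15.08
ee_pos: [510.5, 400.9, 95.9]
orientation: [0.312, 1.548, -0.312]
ft_force: [-0.4, 0.1, -0.9]
width: 61.5
```

apply_moves:
  increments:
    - {"gripper": 60, "delta_pos": [0.3, 0, 0], "dr": [0, 0, 0]}
    - {"gripper": 60, "delta_pos": [0.3, 0, 0], "dr": [0, 0, 0]}
    - {"gripper": 60, "delta_pos": [0.2, 0, 0], "dr": [0, 0, 0]}
    - {"gripper": 60, "delta_pos": [0, 0, 0], "dr": [0, 0, 0]}
    - {"gripper": 60, "delta_pos": [0, 0, 0], "dr": [0, 0, 0]}

```text
t: 15.5
ee_pos: [510.5, 400.8, 87.6]
orientation: [0.312, 1.549, -0.312]
ft_force: [0.2, 0.0, -1.1]
width: 61.6
```

```bash
python3 -c "
from h import *
plan((510.6,400.8,85.2))"
```

```text
t 15.5 tcp [510.5 400.8  87.6] w 61.6 F [ 0.2  0.  -1.1]
(510.6, 400.8, 85.2) tool cm [0.24 0.   0.01]
```

Down the last 2.4 mm, release and lift, then look.

apply_moves:
  increments:
    - {"gripper": 60, "delta_pos": [0.15, 0, 0], "dr": [0, 0, 0]}
    - {"gripper": 60, "delta_pos": [0.1, 0, 0], "dr": [0, 0, 0]}
    - {"gripper": 60, "delta_pos": [0, 0, 0], "dr": [0, 0, 0]}
    - {"gripper": 80, "delta_pos": [0, 0, 0], "dr": [0, 0, 0]}
    - {"gripper": 100, "delta_pos": [0, 0, 0], "dr": [0, 0, 0]}

```text
t: 15.92
ee_pos: [510.8, 401.1, 85.7]
orientation: [0.312, 1.548, -0.312]
ft_force: [-0.1, -0.0, 0.6]
width: 71.9
```

apply_moves:
  increments:
    - {"gripper": 100, "delta_pos": [0, 0, 0], "dr": [0, 0, 0]}
    - {"gripper": 100, "delta_pos": [0, 0, 0], "dr": [0, 0, 0]}
    - {"gripper": 100, "delta_pos": [0, 0, 0], "dr": [0, 0, 0]}
    - {"gripper": 100, "delta_pos": [-1.5, 0, 0], "dr": [0, 0, 0]}
    - {"gripper": 100, "delta_pos": [-3, 0, 0], "dr": [0, 0, 0]}

```text
t: 16.33
ee_pos: [508.5, 399.4, 127.4]
orientation: [0.308, 1.553, -0.316]
ft_force: [-0.3, 0.4, 0.5]
width: 87.8
```

apply_moves:
  increments:
    - {"gripper": 100, "delta_pos": [-3, 0, 0], "dr": [0, 0, 0]}
    - {"gripper": 100, "delta_pos": [-3, 0, 0], "dr": [0, 0, 0]}
    - {"gripper": 100, "delta_pos": [-1.5, 0, 0], "dr": [0, 0, 0]}
    - {"gripper": 100, "delta_pos": [0, 0, 0], "dr": [0, 0, 0]}
    - {"gripper": 100, "delta_pos": [0, 0, 0], "dr": [0, 0, 0]}

```text
t: 16.75
ee_pos: [510.9, 401.2, 206.2]
orientation: [0.313, 1.547, -0.311]
ft_force: [-0.0, 0.3, -0.4]
width: 87.7
```

Run:
```python
from look import *
look("w8.png",(510.5,400,104,112))
plan((454,-8,140))
```

```text
t 16.8 tcp [510.3 400.7 204.8] cam in tool [-155.2    1.4  -71.3] F [-1.  -0.3 -0.1]
(510.5, 400, 104, 112) [510.5 401.7  30.9 106.6 778. ] rel tool mm [98.2  1.1 -0.1]
t 16.8 tcp [510.3 400.7 204.8] w 87.9 F [-1.  -0.3 -0.1]
(454, -8, 140) tool cm [  6.5  -39.85  10.65]
```

apply_moves:
  increments:
    - {"gripper": 100, "delta_pos": [0, -2.0, 0.55], "dr": [0, 0, 0]}
    - {"gripper": 100, "delta_pos": [0, -3.1, 0.84], "dr": [0, 0, 0]}
    - {"gripper": 100, "delta_pos": [0, -3.1, 0.84], "dr": [0, 0, 0]}
    - {"gripper": 100, "delta_pos": [0, -3.1, 0.84], "dr": [0, 0, 0]}
    - {"gripper": 100, "delta_pos": [0, -3.1, 0.84], "dr": [0, 0, 0]}

```text
t: 17.22
ee_pos: [489.3, 251.2, 203.3]
orientation: [0.31, 1.551, -0.314]
ft_force: [-0.5, -0.4, 0.4]
width: 88.0
```

apply_moves:
  increments:
    - {"gripper": 100, "delta_pos": [0, -3.1, 0.84], "dr": [0, 0, 0]}
    - {"gripper": 100, "delta_pos": [0, -3.1, 0.84], "dr": [0, 0, 0]}
    - {"gripper": 100, "delta_pos": [0, -3.1, 0.84], "dr": [0, 0, 0]}
    - {"gripper": 100, "delta_pos": [0.5, -3.1, 0.84], "dr": [0, 0, 0]}
    - {"gripper": 100, "delta_pos": [0.5, -3.1, 0.84], "dr": [0, 0, 0]}

```text
t: 17.63
ee_pos: [468.1, 92.3, 193.9]
orientation: [0.311, 1.551, -0.313]
ft_force: [0.9, -0.6, 0.2]
width: 87.8
```

apply_moves:
  increments:
    - {"gripper": 100, "delta_pos": [0.5, -3.1, 0.84], "dr": [0, 0, 0]}
    - {"gripper": 100, "delta_pos": [0.5, -3.1, 0.84], "dr": [0, 0, 0]}
    - {"gripper": 80, "delta_pos": [0.5, -2.5, 0.7], "dr": [0, 0, 0]}
    - {"gripper": 80, "delta_pos": [0.5, -1.5, 0.4], "dr": [0, 0, 0]}
    - {"gripper": 80, "delta_pos": [0.3, -0.5, 0.1], "dr": [0, 0, 0]}

```text
t: 18.05
ee_pos: [452.8, -17.7, 170.5]
orientation: [0.313, 1.552, -0.315]
ft_force: [1.0, 0.3, -0.6]
width: 71.8
```

apply_moves:
  increments:
    - {"gripper": 80, "delta_pos": [0, 0, 0], "dr": [0, 0, 0]}
    - {"gripper": 80, "delta_pos": [0, 0, 0], "dr": [0, 0, 0]}
    - {"gripper": 80, "delta_pos": [0, 0, 0], "dr": [0, 0, 0]}
    - {"gripper": 80, "delta_pos": [0, 0, 0], "dr": [0, 0, 0]}
    - {"gripper": 80, "delta_pos": [0, 0, 0], "dr": [0, 0, 0]}

```text
t: 18.47
ee_pos: [454.9, -15.1, 172.6]
orientation: [0.311, 1.548, -0.311]
ft_force: [-0.1, -0.5, -0.1]
width: 70.1
```

```bash
python3 look.py w9.png yknob ylid
```

```text
t 18.52 tcp [454.9 -15.2 172.7] cam in tool [-153.8    1.1  -71.6] F [-0.  -0.  -0.5]
yknob [452.  -10.6  10.9  35.7 388. ] rel tool mm [136.9   3.1  -4.5]
ylid [ 452.1  -10.6   32.9   11.8 2580. ] rel tool mm [160.8   3.1  -4.4]
```

View pics/w9.png

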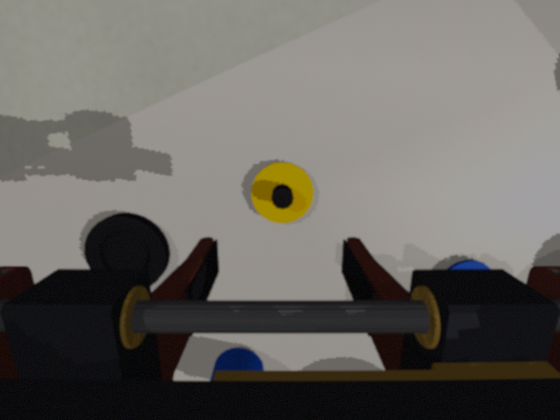

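The lid is flat (282,192), knob at (283,196), plate radius 32.9, with the black stand at (127,250).

apply_moves:
  increments:
    - {"gripper": 60, "delta_pos": [1.5, 0.31, -0.45], "dr": [0, 0, 0]}
    - {"gripper": 60, "delta_pos": [3.0, 0, 0], "dr": [0, 0, 0]}
    - {"gripper": 60, "delta_pos": [3.0, 0, 0], "dr": [0, 0, 0]}
    - {"gripper": 60, "delta_pos": [2.5, 0, 0], "dr": [0, 0, 0]}
    - {"gripper": 60, "delta_pos": [2.0, 0, 0], "dr": [0, 0, 0]}

```text
t: 18.93
ee_pos: [451.4, -10.8, 51.0]
orientation: [0.311, 1.549, -0.312]
ft_force: [0.5, 0.3, -0.4]
width: 53.0
```

apply_moves:
  increments:
    - {"gripper": 60, "delta_pos": [1.4, 0, 0], "dr": [0, 0, 0]}
    - {"gripper": 60, "delta_pos": [0.8, 0, 0], "dr": [0, 0, 0]}
    - {"gripper": 60, "delta_pos": [0, 0, 0], "dr": [0, 0, 0]}
    - {"gripper": 60, "delta_pos": [0, 0, 0], "dr": [0, 0, 0]}
    - {"gripper": 60, "delta_pos": [0, 0, 0], "dr": [0, 0, 0]}

```text
t: 19.35
ee_pos: [452.4, -11.2, 31.3]
orientation: [0.312, 1.547, -0.312]
ft_force: [-0.4, 0.2, -0.5]
width: 52.6
```

```bash
python3 -c "
from h import *
plan((452.1,-10.6,22.5))"
```

```text
t 19.35 tcp [452.4 -11.2  31.3] w 52.6 F [-0.4  0.2 -0.5]
(452.1, -10.6, 22.5) tool cm [ 0.88  0.04 -0.06]
```

apply_moves:
  increments:
    - {"gripper": 60, "delta_pos": [0.4, 0, 0], "dr": [0, 0, 0]}
    - {"gripper": 60, "delta_pos": [0.4, 0, 0], "dr": [0, 0, 0]}
    - {"gripper": 60, "delta_pos": [0, 0, 0], "dr": [0, 0, 0]}
    - {"gripper": 60, "delta_pos": [0, 0, 0], "dr": [0, 0, 0]}
    - {"gripper": 10, "delta_pos": [0, 0, 0], "dr": [0, 0, 0]}

```text
t: 19.77
ee_pos: [451.8, -11.3, 22.6]
orientation: [0.312, 1.548, -0.312]
ft_force: [-0.9, 0.3, -1.1]
width: 48.9
```

apply_moves:
  increments:
    - {"gripper": 10, "delta_pos": [0, 0, 0], "dr": [0, 0, 0]}
    - {"gripper": 10, "delta_pos": [0, 0, 0], "dr": [0, 0, 0]}
    - {"gripper": 10, "delta_pos": [0, 0, 0], "dr": [0, 0, 0]}
    - {"gripper": 10, "delta_pos": [0, 0, 0], "dr": [0, 0, 0]}
    - {"gripper": 10, "delta_pos": [0, 0, 0], "dr": [0, 0, 0]}

```text
t: 20.18
ee_pos: [451.8, -11.3, 22.5]
orientation: [0.312, 1.548, -0.312]
ft_force: [0.1, -0.1, 0.8]
width: 21.7
```

apply_moves:
  increments:
    - {"gripper": 10, "delta_pos": [0, 0, 0], "dr": [0, 0, 0]}
    - {"gripper": 10, "delta_pos": [0, 0, 0], "dr": [0, 0, 0]}
    - {"gripper": 10, "delta_pos": [0, 0, 0], "dr": [0, 0, 0]}
    - {"gripper": 10, "delta_pos": [0, 0, 0], "dr": [0, 0, 0]}
    - {"gripper": 10, "delta_pos": [0, 0, 0], "dr": [0, 0, 0]}

```text
t: 20.6
ee_pos: [451.8, -11.3, 22.5]
orientation: [0.312, 1.548, -0.312]
ft_force: [-0.1, 0.5, 1.4]
width: 21.7
```

```bash
python3 -c "
from h import *
plan((452.1,-10.6,200),(510.5,401.7,200))"
```

```text
t 20.6 tcp [451.8 -11.3  22.5] w 21.7 F [-0.1  0.5  1.4]
(452.1, -10.6, 200) tool cm [-17.75   0.08   0.  ]
(510.5, 401.7, 200) tool cm [  0.    40.27 -10.59]
```

apply_moves:
  increments:
    - {"gripper": 10, "delta_pos": [-1, 0, 0], "dr": [0, 0, 0]}
    - {"gripper": 10, "delta_pos": [-3.5, 0, 0], "dr": [0, 0, 0]}
    - {"gripper": 10, "delta_pos": [-3.5, 0, 0], "dr": [0, 0, 0]}
    - {"gripper": 10, "delta_pos": [-3.5, 0, 0], "dr": [0, 0, 0]}
    - {"gripper": 10, "delta_pos": [-3.0, 1.0, -0.26], "dr": [0, 0, 0]}

```text
t: 21.02
ee_pos: [452.8, -1.8, 170.0]
orientation: [0.313, 1.548, -0.313]
ft_force: [0.1, 0.5, -0.9]
width: 21.5
```

apply_moves:
  increments:
    - {"gripper": 10, "delta_pos": [-0.8, 2.0, -0.53], "dr": [0, 0, 0]}
    - {"gripper": 10, "delta_pos": [0, 3.0, -0.79], "dr": [0, 0, 0]}
    - {"gripper": 10, "delta_pos": [0, 3.0, -0.79], "dr": [0, 0, 0]}
    - {"gripper": 10, "delta_pos": [0, 3.0, -0.79], "dr": [0, 0, 0]}
    - {"gripper": 10, "delta_pos": [0, 3.0, -0.79], "dr": [0, 0, 0]}

```text
t: 21.43
ee_pos: [473.2, 143.6, 176.3]
orientation: [0.312, 1.548, -0.312]
ft_force: [-0.6, -0.6, -1.2]
width: 21.6
```

apply_moves:
  increments:
    - {"gripper": 10, "delta_pos": [0, 3.0, -0.79], "dr": [0, 0, 0]}
    - {"gripper": 10, "delta_pos": [0, 3.0, -0.79], "dr": [0, 0, 0]}
    - {"gripper": 10, "delta_pos": [0, 3.0, -0.79], "dr": [0, 0, 0]}
    - {"gripper": 10, "delta_pos": [0, 3.0, -0.79], "dr": [0, 0, 0]}
    - {"gripper": 10, "delta_pos": [0, 3.0, -0.79], "dr": [0, 0, 0]}

```text
t: 21.85
ee_pos: [494.7, 297.3, 176.0]
orientation: [0.312, 1.548, -0.312]
ft_force: [1.0, -0.5, -1.8]
width: 21.3
```

apply_moves:
  increments:
    - {"gripper": 10, "delta_pos": [0, 0.35, -0.2], "dr": [0, 0, 0]}
    - {"gripper": 10, "delta_pos": [0, 0, 0], "dr": [0, 0, 0]}
    - {"gripper": 10, "delta_pos": [0, 0, 0], "dr": [0, 0, 0]}
    - {"gripper": 10, "delta_pos": [0, 0, 0], "dr": [0, 0, 0]}
    - {"gripper": 10, "delta_pos": [0, 0, 0], "dr": [0, 0, 0]}

```text
t: 22.27
ee_pos: [494.4, 298.5, 175.5]
orientation: [0.313, 1.549, -0.314]
ft_force: [0.4, -0.4, -0.7]
width: 21.7
```

Run:
```python
from look import *
look("w10.png",(510.5,400,104,112))
plan((510.4,401.6,175),(510.4,401.6,122.5))
```

```text
t 22.32 tcp [494.5 298.6 175.6] cam in tool [-153.8    0.9  -71.6] F [ 0.6 -1.1 -0.2]
(510.5, 400, 104, 112) [ 510.4  402.    31.3  106.5 1149. ] rel tool mm [ 69.1 101.4 -25.6]
t 22.32 tcp [494.5 298.6 175.6] w 21.3 F [ 0.6 -1.1 -0.2]
(510.4, 401.6, 175) tool cm [ 0.06 10.1  -2.54]
(510.4, 401.6, 122.5) tool cm [5.25 0.   0.  ]
```

View pics/w10.png

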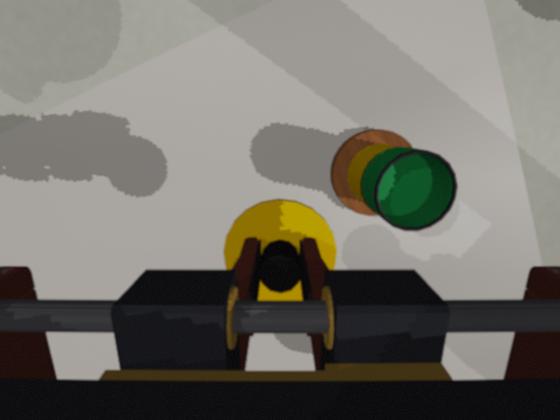

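The lid is held level by the knob (280,265), and the green tin is seated on the yellow one (415,188).

apply_moves:
  increments:
    - {"gripper": 10, "delta_pos": [0, 2.0, -0.5], "dr": [0, 0, 0]}
    - {"gripper": 10, "delta_pos": [0, 3.0, -0.75], "dr": [0, 0, 0]}
    - {"gripper": 10, "delta_pos": [0, 2.6, -0.65], "dr": [0, 0, 0]}
    - {"gripper": 10, "delta_pos": [0, 1.7, -0.45], "dr": [0, 0, 0]}
    - {"gripper": 10, "delta_pos": [1.0, 0.8, -0.2], "dr": [0, 0, 0]}

```text
t: 22.73
ee_pos: [511.9, 405.0, 167.2]
orientation: [0.315, 1.545, -0.309]
ft_force: [0.6, -0.3, -0.7]
width: 21.4
```

apply_moves:
  increments:
    - {"gripper": 10, "delta_pos": [1.5, 0, 0], "dr": [0, 0, 0]}
    - {"gripper": 10, "delta_pos": [1.0, 0, 0], "dr": [0, 0, 0]}
    - {"gripper": 10, "delta_pos": [0.5, 0, 0], "dr": [0, 0, 0]}
    - {"gripper": 10, "delta_pos": [0, 0, 0], "dr": [0, 0, 0]}
    - {"gripper": 10, "delta_pos": [0, 0, 0], "dr": [0, 0, 0]}

```text
t: 23.15
ee_pos: [510.2, 402.0, 135.1]
orientation: [0.312, 1.549, -0.313]
ft_force: [-0.2, -0.9, -0.7]
width: 21.6
```

```bash
python3 -c "
from h import *
plan((510.4,401.6,122.5))"
```

```text
t 23.15 tcp [510.2 402.  135.1] w 21.6 F [-0.2 -0.9 -0.7]
(510.4, 401.6, 122.5) tool cm [ 1.26 -0.03  0.03]
```

apply_moves:
  increments:
    - {"gripper": 10, "delta_pos": [0.4, 0, 0], "dr": [0, 0, 0]}
    - {"gripper": 10, "delta_pos": [0.3, 0, 0], "dr": [0, 0, 0]}
    - {"gripper": 10, "delta_pos": [0.3, 0, 0], "dr": [0, 0, 0]}
    - {"gripper": 10, "delta_pos": [0, 0, 0], "dr": [0, 0, 0]}
    - {"gripper": 10, "delta_pos": [0, 0, 0], "dr": [0, 0, 0]}

```text
t: 23.57
ee_pos: [510.2, 402.8, 125.4]
orientation: [0.312, 1.548, -0.312]
ft_force: [-0.6, 0.3, 0.2]
width: 21.3
```

apply_moves:
  increments:
    - {"gripper": 10, "delta_pos": [0.15, 0, 0], "dr": [0, 0, 0]}
    - {"gripper": 10, "delta_pos": [0.1, 0, 0], "dr": [0, 0, 0]}
    - {"gripper": 10, "delta_pos": [0, 0, 0], "dr": [0, 0, 0]}
    - {"gripper": 10, "delta_pos": [0, 0, 0], "dr": [0, 0, 0]}
    - {"gripper": 10, "delta_pos": [0, 0, 0], "dr": [0, 0, 0]}

```text
t: 23.98
ee_pos: [510.3, 402.9, 123.0]
orientation: [0.312, 1.548, -0.312]
ft_force: [-0.4, -0.2, -0.6]
width: 21.6
```

```bash
python3 -c "
from h import *
plan((510.4,401.6,122.5))"
```

```text
t 23.98 tcp [510.3 402.9 123. ] w 21.6 F [-0.4 -0.2 -0.6]
(510.4, 401.6, 122.5) tool cm [ 0.05 -0.11  0.06]
```

apply_moves:
  increments:
    - {"gripper": 10, "delta_pos": [0.05, -0.1, 0.05], "dr": [0, 0, 0]}
    - {"gripper": 10, "delta_pos": [0, 0, 0], "dr": [0, 0, 0]}
    - {"gripper": 60, "delta_pos": [0, 0, 0], "dr": [0, 0, 0]}
    - {"gripper": 60, "delta_pos": [0, 0, 0], "dr": [0, 0, 0]}
    - {"gripper": 60, "delta_pos": [0, 0, 0], "dr": [0, 0, 0]}

```text
t: 24.4
ee_pos: [510.4, 401.8, 122.6]
orientation: [0.312, 1.548, -0.312]
ft_force: [0.0, -0.2, -0.5]
width: 37.7
```

apply_moves:
  increments:
    - {"gripper": 60, "delta_pos": [0, 0, 0], "dr": [0, 0, 0]}
    - {"gripper": 60, "delta_pos": [0, 0, 0], "dr": [0, 0, 0]}
    - {"gripper": 60, "delta_pos": [-1.5, 0, 0], "dr": [0, 0, 0]}
    - {"gripper": 60, "delta_pos": [-3, 0, 0], "dr": [0, 0, 0]}
    - {"gripper": 60, "delta_pos": [-3, 0, 0], "dr": [0, 0, 0]}

```text
t: 24.82
ee_pos: [509.5, 401.1, 197.0]
orientation: [0.31, 1.55, -0.314]
ft_force: [0.0, 0.4, 0.1]
width: 52.7
```

apply_moves:
  increments:
    - {"gripper": 80, "delta_pos": [-2, 0, 0], "dr": [0, 0, 0]}
    - {"gripper": 100, "delta_pos": [-0.5, 0, 0], "dr": [0, 0, 0]}
    - {"gripper": 100, "delta_pos": [0, 0, 0], "dr": [0, 0, 0]}
    - {"gripper": 100, "delta_pos": [0, 0, 0], "dr": [0, 0, 0]}
    - {"gripper": 100, "delta_pos": [0, 0, 0], "dr": [0, 0, 0]}

```text
t: 25.23
ee_pos: [509.5, 401.1, 220.5]
orientation: [0.31, 1.55, -0.314]
ft_force: [0.3, -0.1, -0.0]
width: 82.3
```

Run:
```python
from look import *
look("w11.png",(510.5,400,108,117),(510.5,400,130,140))
plan((636,-148,210))
```

```text
t 25.28 tcp [509.5 401.1 220.4] cam in tool [-154.     1.   -71.6] F [0.5 0.5 0.2]
(510.5, 400, 108, 117) [ 510.7  402.3   33.   111.8 3509. ] rel tool mm [108.6   1.9   0.8]
(510.5, 400, 130, 140) [510.5 402.5  10.8 135.7 551. ] rel tool mm [84.7  1.9  0.5]
t 25.28 tcp [509.5 401.1 220.4] w 85.8 F [0.5 0.5 0.2]
(636, -148, 210) tool cm [  1.12 -45.72  32.94]
```

View pics/w11.png

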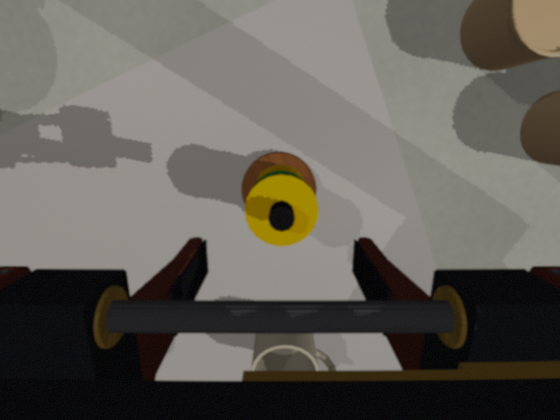

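Set one is finished: the lid lies flat and central (282,210), plate top at 111.8 of 112 and knob top at 135.7 of 136. Next, the blue tin.

apply_moves:
  increments:
    - {"gripper": 100, "delta_pos": [0, -1.3, 0.9], "dr": [0, 0, 0]}
    - {"gripper": 100, "delta_pos": [0, -2.5, 1.8], "dr": [0, 0, 0]}
    - {"gripper": 100, "delta_pos": [0, -2.6, 1.9], "dr": [0, 0, 0]}
    - {"gripper": 100, "delta_pos": [0, -2.6, 1.9], "dr": [0, 0, 0]}
    - {"gripper": 100, "delta_pos": [0, -2.6, 1.9], "dr": [0, 0, 0]}

```text
t: 25.7
ee_pos: [542.4, 259.9, 221.3]
orientation: [0.311, 1.55, -0.313]
ft_force: [-0.1, 0.2, -0.0]
width: 87.9
```

apply_moves:
  increments:
    - {"gripper": 100, "delta_pos": [0, -2.6, 1.9], "dr": [0, 0, 0]}
    - {"gripper": 100, "delta_pos": [0, -2.6, 1.9], "dr": [0, 0, 0]}
    - {"gripper": 100, "delta_pos": [0, -2.6, 1.9], "dr": [0, 0, 0]}
    - {"gripper": 100, "delta_pos": [0, -2.6, 1.9], "dr": [0, 0, 0]}
    - {"gripper": 100, "delta_pos": [0, -2.6, 1.9], "dr": [0, 0, 0]}

```text
t: 26.12
ee_pos: [579.5, 103.0, 221.5]
orientation: [0.312, 1.55, -0.313]
ft_force: [0.8, 0.1, 0.2]
width: 87.6
```

apply_moves:
  increments:
    - {"gripper": 100, "delta_pos": [0, -2.6, 1.9], "dr": [0, 0, 0]}
    - {"gripper": 100, "delta_pos": [0, -2.6, 1.9], "dr": [0, 0, 0]}
    - {"gripper": 100, "delta_pos": [0, -2.6, 1.9], "dr": [0, 0, 0]}
    - {"gripper": 100, "delta_pos": [0, -2.6, 1.9], "dr": [0, 0, 0]}
    - {"gripper": 100, "delta_pos": [0, -2.6, 1.9], "dr": [0, 0, 0]}

```text
t: 26.53
ee_pos: [616.4, -53.5, 221.4]
orientation: [0.312, 1.55, -0.313]
ft_force: [0.2, 0.2, -0.4]
width: 87.7
```

apply_moves:
  increments:
    - {"gripper": 100, "delta_pos": [0.5, -2.6, 1.9], "dr": [0, 0, 0]}
    - {"gripper": 100, "delta_pos": [0.5, -2.6, 1.8], "dr": [0, 0, 0]}
    - {"gripper": 100, "delta_pos": [0.5, -2.6, 1.2], "dr": [0, 0, 0]}
    - {"gripper": 100, "delta_pos": [0.5, -0.9, 0.6], "dr": [0, 0, 0]}
    - {"gripper": 100, "delta_pos": [0, 0, 0], "dr": [0, 0, 0]}

```text
t: 26.95
ee_pos: [632.9, -155.2, 200.3]
orientation: [0.315, 1.551, -0.315]
ft_force: [-1.0, 0.9, 0.3]
width: 87.9
```

apply_moves:
  increments:
    - {"gripper": 100, "delta_pos": [0, 0, 0], "dr": [0, 0, 0]}
    - {"gripper": 100, "delta_pos": [0, 0, 0], "dr": [0, 0, 0]}
    - {"gripper": 100, "delta_pos": [0, 0, 0], "dr": [0, 0, 0]}
    - {"gripper": 100, "delta_pos": [0, 0, 0], "dr": [0, 0, 0]}
    - {"gripper": 100, "delta_pos": [0, 0, 0], "dr": [0, 0, 0]}

```text
t: 27.37
ee_pos: [634.5, -151.4, 202.9]
orientation: [0.311, 1.548, -0.311]
ft_force: [0.6, -0.2, 0.8]
width: 88.0
```

```bash
python3 look.py w12.png btin black
```

```text
t 27.42 tcp [ 634.5 -151.6  202.8] cam in tool [-153.9    1.2  -71.6] F [-0.7  0.6 -1.2]
btin [ 638.4 -147.1   30.9   59.7  595. ] rel tool mm [143.1   5.7   1.8]
black [ 448.5 -195.9   45.6   15.8 4013. ] rel tool mm [ 187.  -112.7 -154.5]
```

apply_moves:
  increments:
    - {"gripper": 100, "delta_pos": [1.5, 0.57, 0.18], "dr": [0, 0, 0]}
    - {"gripper": 100, "delta_pos": [3.0, 0, 0], "dr": [0, 0, 0]}
    - {"gripper": 100, "delta_pos": [3.5, 0, 0], "dr": [0, 0, 0]}
    - {"gripper": 100, "delta_pos": [3.5, 0, 0], "dr": [0, 0, 0]}
    - {"gripper": 100, "delta_pos": [3.0, 0, 0], "dr": [0, 0, 0]}

```text
t: 27.83
ee_pos: [637.4, -147.1, 54.5]
orientation: [0.312, 1.55, -0.312]
ft_force: [-0.2, -0.3, -0.2]
width: 87.8
```

apply_moves:
  increments:
    - {"gripper": 100, "delta_pos": [2.2, 0, 0], "dr": [0, 0, 0]}
    - {"gripper": 100, "delta_pos": [1.0, 0, 0], "dr": [0, 0, 0]}
    - {"gripper": 100, "delta_pos": [0, 0, 0], "dr": [0, 0, 0]}
    - {"gripper": 100, "delta_pos": [0, 0, 0], "dr": [0, 0, 0]}
    - {"gripper": 60, "delta_pos": [0, 0, 0], "dr": [0, 0, 0]}

```text
t: 28.25
ee_pos: [639.3, -148.1, 26.8]
orientation: [0.312, 1.546, -0.312]
ft_force: [-0.3, -0.3, -0.6]
width: 84.3
```

apply_moves:
  increments:
    - {"gripper": 60, "delta_pos": [0, 0, 0], "dr": [0, 0, 0]}
    - {"gripper": 60, "delta_pos": [0, 0, 0], "dr": [0, 0, 0]}
    - {"gripper": 60, "delta_pos": [0, 0, 0], "dr": [0, 0, 0]}
    - {"gripper": 60, "delta_pos": [0, 0, 0], "dr": [0, 0, 0]}
    - {"gripper": 60, "delta_pos": [0, 0, 0], "dr": [0, 0, 0]}

```text
t: 28.67
ee_pos: [638.9, -148.1, 26.7]
orientation: [0.312, 1.546, -0.312]
ft_force: [-1.1, 0.5, 7.1]
width: 62.7
```

```bash
python3 -c "
from h import *
plan((638.4,-147.1,140),(448.5,-195.9,140))"
```

```text
t 28.67 tcp [ 638.9 -148.1   26.7] w 62.7 F [-1.1  0.5  7.1]
(638.4, -147.1, 140) tool cm [-11.33   0.08  -0.06]
(448.5, -195.9, 140) tool cm [ -0.03 -11.86 -15.61]
```

apply_moves:
  increments:
    - {"gripper": 60, "delta_pos": [-1.0, 0, 0], "dr": [0, 0, 0]}
    - {"gripper": 60, "delta_pos": [-3.0, 0, 0], "dr": [0, 0, 0]}
    - {"gripper": 60, "delta_pos": [-3.5, 0, 0], "dr": [0, 0, 0]}
    - {"gripper": 60, "delta_pos": [-2.8, 0, 0], "dr": [0, 0, 0]}
    - {"gripper": 60, "delta_pos": [-1.0, -0.6, -0.8], "dr": [0, 0, 0]}

```text
t: 29.08
ee_pos: [631.8, -150.8, 143.5]
orientation: [0.311, 1.54, -0.311]
ft_force: [1.8, -0.2, -0.6]
width: 62.3
```

apply_moves:
  increments:
    - {"gripper": 60, "delta_pos": [0, -1.4, -1.8], "dr": [0, 0, 0]}
    - {"gripper": 60, "delta_pos": [0, -1.8, -2.4], "dr": [0, 0, 0]}
    - {"gripper": 60, "delta_pos": [0, -1.8, -2.4], "dr": [0, 0, 0]}
    - {"gripper": 60, "delta_pos": [0, -1.8, -2.4], "dr": [0, 0, 0]}
    - {"gripper": 60, "delta_pos": [0, -1.8, -2.4], "dr": [0, 0, 0]}

```text
t: 29.5
ee_pos: [487.2, -185.4, 137.8]
orientation: [0.312, 1.55, -0.312]
ft_force: [-0.1, -0.9, -1.1]
width: 62.5
```

apply_moves:
  increments:
    - {"gripper": 60, "delta_pos": [0, -1.6, -2.1], "dr": [0, 0, 0]}
    - {"gripper": 60, "delta_pos": [0, -1.0, -1.3], "dr": [0, 0, 0]}
    - {"gripper": 60, "delta_pos": [0, 0, 0], "dr": [0, 0, 0]}
    - {"gripper": 60, "delta_pos": [0, 0, 0], "dr": [0, 0, 0]}
    - {"gripper": 60, "delta_pos": [0, 0, 0], "dr": [0, 0, 0]}

```text
t: 29.92
ee_pos: [449.1, -196.4, 138.5]
orientation: [0.312, 1.547, -0.312]
ft_force: [1.0, 0.2, -1.5]
width: 62.4
```

Run:
```python
from look import *
d,W=look("w13.png",(448.5,-195.9,12,20))
plan((449,-196.3,36))
```

```text
t 29.97 tcp [ 449.5 -196.4  138.5] cam in tool [-153.9    0.8  -71.9] F [ 0.7  0.1 -1. ]
(448.5, -195.9, 12, 20) [ 448.5 -195.9   38.    15.8 1365. ] rel tool mm [ 1.227e+02  1.000e-01 -1.200e+00]
t 29.97 tcp [ 449.5 -196.4  138.5] w 62.5 F [ 0.7  0.1 -1. ]
(449, -196.3, 36) tool cm [ 1.025e+01 -1.000e-02 -6.000e-02]
```

View pics/w13.png

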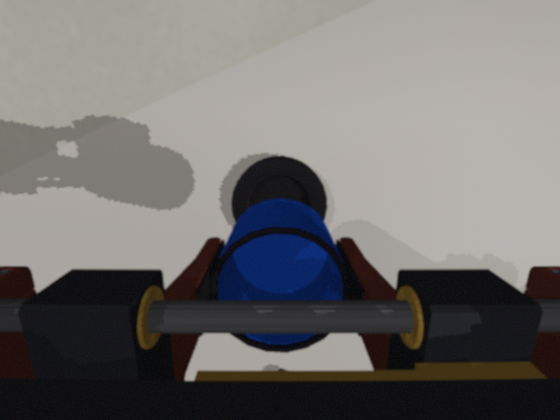

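The blue tin is upright and central in the jaws (280,290), in line with the black stand (280,200) below. Lowering.

apply_moves:
  increments:
    - {"gripper": 60, "delta_pos": [1.5, 0, 0], "dr": [0, 0, 0]}
    - {"gripper": 60, "delta_pos": [3.0, 0, 0], "dr": [0, 0, 0]}
    - {"gripper": 60, "delta_pos": [2.8, 0, 0], "dr": [0, 0, 0]}
    - {"gripper": 60, "delta_pos": [1.3, 0, 0], "dr": [0, 0, 0]}
    - {"gripper": 60, "delta_pos": [0.5, 0, 0], "dr": [0, 0, 0]}

```text
t: 30.38
ee_pos: [448.2, -195.5, 45.1]
orientation: [0.312, 1.552, -0.311]
ft_force: [-0.7, 0.8, -0.6]
width: 62.2
```

apply_moves:
  increments:
    - {"gripper": 60, "delta_pos": [0, 0, 0], "dr": [0, 0, 0]}
    - {"gripper": 60, "delta_pos": [0, 0, 0], "dr": [0, 0, 0]}
    - {"gripper": 60, "delta_pos": [0.3, 0, 0], "dr": [0, 0, 0]}
    - {"gripper": 60, "delta_pos": [0.3, 0, 0], "dr": [0, 0, 0]}
    - {"gripper": 60, "delta_pos": [0, 0, 0], "dr": [0, 0, 0]}

```text
t: 30.8
ee_pos: [449.0, -196.5, 41.8]
orientation: [0.312, 1.547, -0.312]
ft_force: [0.1, -0.0, -0.5]
width: 62.4
```

```bash
python3 -c "
from h import *
plan((449,-196.3,35.8))"
```

```text
t 30.8 tcp [ 449.  -196.5   41.8] w 62.4 F [ 0.1 -0.  -0.5]
(449, -196.3, 35.8) tool cm [ 0.6   0.01 -0.01]
```

apply_moves:
  increments:
    - {"gripper": 60, "delta_pos": [0.3, 0, 0], "dr": [0, 0, 0]}
    - {"gripper": 60, "delta_pos": [0.25, 0, 0], "dr": [0, 0, 0]}
    - {"gripper": 60, "delta_pos": [0, 0, 0], "dr": [0, 0, 0]}
    - {"gripper": 60, "delta_pos": [0, 0, 0], "dr": [0, 0, 0]}
    - {"gripper": 60, "delta_pos": [0, 0, 0], "dr": [0, 0, 0]}

```text
t: 31.22
ee_pos: [448.6, -196.4, 36.0]
orientation: [0.312, 1.548, -0.312]
ft_force: [-0.9, 0.2, -1.3]
width: 62.3
```

```bash
python3 -c "
from h import *
plan((449,-196.3,35.8))"
```

```text
t 31.22 tcp [ 448.6 -196.4   36. ] w 62.3 F [-0.9  0.2 -1.3]
(449, -196.3, 35.8) tool cm [0.02 0.02 0.03]
```

apply_moves:
  increments:
    - {"gripper": 60, "delta_pos": [0.03, 0, 0], "dr": [0, 0, 0]}
    - {"gripper": 80, "delta_pos": [0, 0, 0], "dr": [0, 0, 0]}
    - {"gripper": 100, "delta_pos": [0, 0, 0], "dr": [0, 0, 0]}
    - {"gripper": 100, "delta_pos": [0, 0, 0], "dr": [0, 0, 0]}
    - {"gripper": 100, "delta_pos": [0, 0, 0], "dr": [0, 0, 0]}

```text
t: 31.63
ee_pos: [448.7, -196.4, 35.8]
orientation: [0.312, 1.548, -0.312]
ft_force: [-1.2, 0.3, -0.0]
width: 85.4
```

apply_moves:
  increments:
    - {"gripper": 100, "delta_pos": [0, 0, 0], "dr": [0, 0, 0]}
    - {"gripper": 100, "delta_pos": [0, 0, 0], "dr": [0, 0, 0]}
    - {"gripper": 100, "delta_pos": [-1.5, 0, 0], "dr": [0, 0, 0]}
    - {"gripper": 100, "delta_pos": [-3, 0, 0], "dr": [0, 0, 0]}
    - {"gripper": 100, "delta_pos": [-3, 0, 0], "dr": [0, 0, 0]}

```text
t: 32.05
ee_pos: [447.6, -195.9, 110.6]
orientation: [0.313, 1.551, -0.312]
ft_force: [0.3, -0.2, 0.2]
width: 87.7
```

apply_moves:
  increments:
    - {"gripper": 100, "delta_pos": [-3, 0, 0], "dr": [0, 0, 0]}
    - {"gripper": 100, "delta_pos": [-3, 0, 0], "dr": [0, 0, 0]}
    - {"gripper": 100, "delta_pos": [-1.5, 0, 0], "dr": [0, 0, 0]}
    - {"gripper": 100, "delta_pos": [0, 0, 0], "dr": [0, 0, 0]}
    - {"gripper": 100, "delta_pos": [0, 0, 0], "dr": [0, 0, 0]}

```text
t: 32.47
ee_pos: [449.0, -196.5, 186.3]
orientation: [0.312, 1.546, -0.312]
ft_force: [-0.7, -0.4, -0.4]
width: 87.6
```

Run:
```python
from look import *
look("w14.png",(448.5,-195.9,65,73))
plan((634.5,141,180))
```

```text
t 32.52 tcp [ 448.3 -196.2  185.3] cam in tool [-154.8    1.   -71.1] F [-0.6  0.3  0.2]
(448.5, -195.9, 65, 73) [ 448.  -195.9   31.2   68.6  729. ] rel tool mm [ 1.167e+02  1.000e-01 -3.000e-01]
t 32.52 tcp [ 448.3 -196.2  185.3] w 87.6 F [-0.6  0.3  0.2]
(634.5, 141, 180) tool cm [ 0.52 38.3   4.11]
```

The blue tin is seated (rim 68.6 of 69, at (448.0,-195.9)). Next, the blue lid.

apply_moves:
  increments:
    - {"gripper": 80, "delta_pos": [0, 2.0, 0.21], "dr": [0, 0, 0]}
    - {"gripper": 80, "delta_pos": [0, 3.0, 0.32], "dr": [0, 0, 0]}
    - {"gripper": 80, "delta_pos": [0, 3.0, 0.32], "dr": [0, 0, 0]}
    - {"gripper": 80, "delta_pos": [0, 3.0, 0.32], "dr": [0, 0, 0]}
    - {"gripper": 80, "delta_pos": [0, 3.0, 0.32], "dr": [0, 0, 0]}

```text
t: 32.93
ee_pos: [515.9, -71.7, 183.7]
orientation: [0.313, 1.552, -0.313]
ft_force: [-0.2, -0.5, 0.5]
width: 70.1
```

apply_moves:
  increments:
    - {"gripper": 80, "delta_pos": [0, 3.0, 0.32], "dr": [0, 0, 0]}
    - {"gripper": 80, "delta_pos": [0, 3.0, 0.32], "dr": [0, 0, 0]}
    - {"gripper": 80, "delta_pos": [0, 3.0, 0.32], "dr": [0, 0, 0]}
    - {"gripper": 80, "delta_pos": [0, 3.0, 0.32], "dr": [0, 0, 0]}
    - {"gripper": 80, "delta_pos": [0, 3.0, 0.32], "dr": [0, 0, 0]}

```text
t: 33.35
ee_pos: [588.8, 60.4, 183.3]
orientation: [0.311, 1.552, -0.313]
ft_force: [-0.0, -0.9, -0.3]
width: 70.0
```

apply_moves:
  increments:
    - {"gripper": 80, "delta_pos": [0, 3.0, 0.32], "dr": [0, 0, 0]}
    - {"gripper": 80, "delta_pos": [0, 3.0, 0.32], "dr": [0, 0, 0]}
    - {"gripper": 80, "delta_pos": [0, 2.2, 0.24], "dr": [0, 0, 0]}
    - {"gripper": 80, "delta_pos": [0, 1.1, 0.12], "dr": [0, 0, 0]}
    - {"gripper": 60, "delta_pos": [0, 0, 0], "dr": [0, 0, 0]}

```text
t: 33.77
ee_pos: [634.6, 142.5, 183.6]
orientation: [0.31, 1.551, -0.311]
ft_force: [0.1, -0.6, -0.9]
width: 66.4
```

apply_moves:
  increments:
    - {"gripper": 60, "delta_pos": [0, 0, 0], "dr": [0, 0, 0]}
    - {"gripper": 60, "delta_pos": [0, 0, 0], "dr": [0, 0, 0]}
    - {"gripper": 60, "delta_pos": [0, 0, 0], "dr": [0, 0, 0]}
    - {"gripper": 60, "delta_pos": [0, 0, 0], "dr": [0, 0, 0]}
    - {"gripper": 60, "delta_pos": [0, 0, 0], "dr": [0, 0, 0]}

```text
t: 34.18
ee_pos: [634.5, 140.0, 185.9]
orientation: [0.313, 1.548, -0.313]
ft_force: [0.2, 0.4, 1.0]
width: 52.4
```

```bash
python3 look.py w15.png bknob blid
```

```text
t 34.23 tcp [634.6 140.2 185.9] cam in tool [-153.8    0.8  -71.6] F [-0.9  0.5 -0.4]
bknob [634.9 142.8  11.1  35.7 356. ] rel tool mm [150.2   2.5  -0.8]
blid [ 635.   142.8   32.8   11.8 2382. ] rel tool mm [174.1   2.6  -0.7]
```

apply_moves:
  increments:
    - {"gripper": 60, "delta_pos": [1.5, 0.25, -0.07], "dr": [0, 0, 0]}
    - {"gripper": 60, "delta_pos": [3.0, 0, 0], "dr": [0, 0, 0]}
    - {"gripper": 60, "delta_pos": [3.5, 0, 0], "dr": [0, 0, 0]}
    - {"gripper": 60, "delta_pos": [3.0, 0, 0], "dr": [0, 0, 0]}
    - {"gripper": 60, "delta_pos": [2.5, 0, 0], "dr": [0, 0, 0]}

```text
t: 34.65
ee_pos: [634.2, 143.0, 48.8]
orientation: [0.312, 1.549, -0.313]
ft_force: [0.0, -0.2, 0.2]
width: 52.8
```

apply_moves:
  increments:
    - {"gripper": 60, "delta_pos": [1.3, 0, 0], "dr": [0, 0, 0]}
    - {"gripper": 60, "delta_pos": [0.7, 0, 0], "dr": [0, 0, 0]}
    - {"gripper": 60, "delta_pos": [0, 0, 0], "dr": [0, 0, 0]}
    - {"gripper": 60, "delta_pos": [0, 0, 0], "dr": [0, 0, 0]}
    - {"gripper": 60, "delta_pos": [0, 0, 0], "dr": [0, 0, 0]}

```text
t: 35.07
ee_pos: [636.3, 143.7, 32.4]
orientation: [0.313, 1.546, -0.311]
ft_force: [0.5, 0.4, 0.0]
width: 53.1
```

```bash
python3 -c "
from h import *
plan((635,142.8,22.5))"
```

```text
t 35.07 tcp [636.3 143.7  32.4] w 53.1 F [0.5 0.4 0. ]
(635, 142.8, 22.5) tool cm [ 0.99 -0.13 -0.09]
```

apply_moves:
  increments:
    - {"gripper": 60, "delta_pos": [0.4, -0.1, -0.1], "dr": [0, 0, 0]}
    - {"gripper": 60, "delta_pos": [0.4, 0, 0], "dr": [0, 0, 0]}
    - {"gripper": 60, "delta_pos": [0.1, 0, 0], "dr": [0, 0, 0]}
    - {"gripper": 60, "delta_pos": [0, 0, 0], "dr": [0, 0, 0]}
    - {"gripper": 60, "delta_pos": [0, 0, 0], "dr": [0, 0, 0]}

```text
t: 35.48
ee_pos: [633.7, 143.0, 21.7]
orientation: [0.312, 1.548, -0.312]
ft_force: [0.1, -0.3, 0.1]
width: 52.5
```

apply_moves:
  increments:
    - {"gripper": 10, "delta_pos": [0, 0, 0], "dr": [0, 0, 0]}
    - {"gripper": 10, "delta_pos": [0, 0, 0], "dr": [0, 0, 0]}
    - {"gripper": 10, "delta_pos": [0, 0, 0], "dr": [0, 0, 0]}
    - {"gripper": 10, "delta_pos": [0, 0, 0], "dr": [0, 0, 0]}
    - {"gripper": 10, "delta_pos": [0, 0, 0], "dr": [0, 0, 0]}

```text
t: 35.9
ee_pos: [633.7, 143.0, 21.7]
orientation: [0.312, 1.548, -0.312]
ft_force: [0.3, -0.0, 0.5]
width: 22.8
```

apply_moves:
  increments:
    - {"gripper": 10, "delta_pos": [0, 0, 0], "dr": [0, 0, 0]}
    - {"gripper": 10, "delta_pos": [0, 0, 0], "dr": [0, 0, 0]}
    - {"gripper": 10, "delta_pos": [0, 0, 0], "dr": [0, 0, 0]}
    - {"gripper": 10, "delta_pos": [0, 0, 0], "dr": [0, 0, 0]}
    - {"gripper": 10, "delta_pos": [0, 0, 0], "dr": [0, 0, 0]}

```text
t: 36.32
ee_pos: [633.7, 143.0, 21.7]
orientation: [0.312, 1.548, -0.312]
ft_force: [0.0, 0.7, 1.3]
width: 21.6
```

```bash
python3 -c "
from h import *
plan((635,142.8,140),(448,-195.9,140))"
```

```text
t 36.32 tcp [633.7 143.   21.7] w 21.6 F [0.  0.7 1.3]
(635, 142.8, 140) tool cm [-11.83   0.03   0.12]
(448, -195.9, 140) tool cm [ -0.   -38.47  -4.12]
```

apply_moves:
  increments:
    - {"gripper": 10, "delta_pos": [-1.0, 0, 0], "dr": [0, 0, 0]}
    - {"gripper": 10, "delta_pos": [-3.0, 0, 0], "dr": [0, 0, 0]}
    - {"gripper": 10, "delta_pos": [-3.5, 0, 0], "dr": [0, 0, 0]}
    - {"gripper": 10, "delta_pos": [-3.0, -0.5, -0.05], "dr": [0, 0, 0]}
    - {"gripper": 10, "delta_pos": [-1.3, -1.5, -0.16], "dr": [0, 0, 0]}

```text
t: 36.73
ee_pos: [626.9, 126.8, 144.8]
orientation: [0.313, 1.542, -0.308]
ft_force: [1.6, -0.2, -0.3]
width: 21.5
```

apply_moves:
  increments:
    - {"gripper": 10, "delta_pos": [0, -3.0, -0.32], "dr": [0, 0, 0]}
    - {"gripper": 10, "delta_pos": [0, -3.0, -0.32], "dr": [0, 0, 0]}
    - {"gripper": 10, "delta_pos": [0, -3.0, -0.32], "dr": [0, 0, 0]}
    - {"gripper": 10, "delta_pos": [0, -3.0, -0.32], "dr": [0, 0, 0]}
    - {"gripper": 10, "delta_pos": [0, -3.0, -0.32], "dr": [0, 0, 0]}

```text
t: 37.15
ee_pos: [550.4, -7.8, 140.5]
orientation: [0.312, 1.548, -0.312]
ft_force: [0.5, -0.4, -1.0]
width: 21.7
```

apply_moves:
  increments:
    - {"gripper": 10, "delta_pos": [0, -3.0, -0.32], "dr": [0, 0, 0]}
    - {"gripper": 10, "delta_pos": [0, -3.0, -0.32], "dr": [0, 0, 0]}
    - {"gripper": 10, "delta_pos": [0, -3.0, -0.32], "dr": [0, 0, 0]}
    - {"gripper": 10, "delta_pos": [0, -3.0, -0.32], "dr": [0, 0, 0]}
    - {"gripper": 10, "delta_pos": [0, -3.0, -0.32], "dr": [0, 0, 0]}

```text
t: 37.57
ee_pos: [477.5, -140.0, 140.4]
orientation: [0.312, 1.547, -0.312]
ft_force: [-0.9, -0.2, -0.6]
width: 21.5
```

apply_moves:
  increments:
    - {"gripper": 10, "delta_pos": [0, -2.5, -0.27], "dr": [0, 0, 0]}
    - {"gripper": 10, "delta_pos": [0, -2.0, -0.2], "dr": [0, 0, 0]}
    - {"gripper": 10, "delta_pos": [0, -1.3, -0.15], "dr": [0, 0, 0]}
    - {"gripper": 10, "delta_pos": [0, -0.6, -0.06], "dr": [0, 0, 0]}
    - {"gripper": 10, "delta_pos": [0, 0, 0], "dr": [0, 0, 0]}

```text
t: 37.98
ee_pos: [446.9, -196.1, 140.2]
orientation: [0.313, 1.547, -0.314]
ft_force: [0.0, 0.2, -0.3]
width: 21.5
```

apply_moves:
  increments:
    - {"gripper": 10, "delta_pos": [0, 0, 0], "dr": [0, 0, 0]}
    - {"gripper": 10, "delta_pos": [0, 0, 0], "dr": [0, 0, 0]}
    - {"gripper": 10, "delta_pos": [0, 0, 0], "dr": [0, 0, 0]}
    - {"gripper": 10, "delta_pos": [0, 0, 0], "dr": [0, 0, 0]}
    - {"gripper": 10, "delta_pos": [0, 0, 0], "dr": [0, 0, 0]}

```text
t: 38.4
ee_pos: [447.5, -194.7, 139.7]
orientation: [0.311, 1.548, -0.311]
ft_force: [-0.2, -0.7, 0.1]
width: 21.4
```

Run:
```python
from look import *
look("w16.png")
plan((446.9,-195.4,83.7))
```

```text
t 38.45 tcp [ 447.5 -194.8  139.6] cam in tool [-153.9    1.1  -71.6] F [-0.   1.   0.2]
t 38.45 tcp [ 447.5 -194.8  139.6] w 21.5 F [-0.   1.   0.2]
(446.9, -195.4, 83.7) tool cm [ 5.59 -0.08 -0.03]
```

View pics/w16.png

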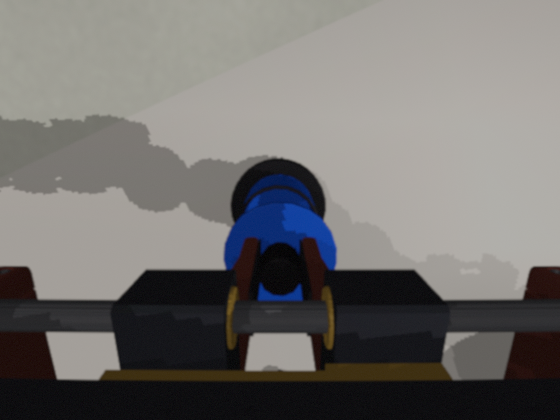

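The blue lid is level in the jaws (280,265), in line with the blue tin (280,200) on the black stand. Lowering.

apply_moves:
  increments:
    - {"gripper": 10, "delta_pos": [1.0, -0.08, -0.03], "dr": [0, 0, 0]}
    - {"gripper": 10, "delta_pos": [1.8, 0, 0], "dr": [0, 0, 0]}
    - {"gripper": 10, "delta_pos": [1.2, 0, 0], "dr": [0, 0, 0]}
    - {"gripper": 10, "delta_pos": [0.4, 0, 0], "dr": [0, 0, 0]}
    - {"gripper": 10, "delta_pos": [0, 0, 0], "dr": [0, 0, 0]}

```text
t: 38.87
ee_pos: [445.8, -195.4, 94.3]
orientation: [0.313, 1.551, -0.312]
ft_force: [0.3, -0.8, 0.1]
width: 21.3
```

apply_moves:
  increments:
    - {"gripper": 10, "delta_pos": [0, 0, 0], "dr": [0, 0, 0]}
    - {"gripper": 10, "delta_pos": [0, 0, 0], "dr": [0, 0, 0]}
    - {"gripper": 10, "delta_pos": [0.3, 0, 0], "dr": [0, 0, 0]}
    - {"gripper": 10, "delta_pos": [0, 0, 0], "dr": [0, 0, 0]}
    - {"gripper": 10, "delta_pos": [0, 0, 0], "dr": [0, 0, 0]}

```text
t: 39.28
ee_pos: [446.8, -195.9, 92.9]
orientation: [0.312, 1.548, -0.312]
ft_force: [0.5, 0.3, -0.4]
width: 21.1
```

```bash
python3 -c "
from h import *
plan((446.9,-195.4,83.7))"
```

```text
t 39.28 tcp [ 446.8 -195.9   92.9] w 21.1 F [ 0.5  0.3 -0.4]
(446.9, -195.4, 83.7) tool cm [ 0.92  0.05 -0.01]
```

apply_moves:
  increments:
    - {"gripper": 10, "delta_pos": [0.3, 0.05, 0], "dr": [0, 0, 0]}
    - {"gripper": 10, "delta_pos": [0.3, 0, 0], "dr": [0, 0, 0]}
    - {"gripper": 10, "delta_pos": [0.2, 0, 0], "dr": [0, 0, 0]}
    - {"gripper": 10, "delta_pos": [0, 0, 0], "dr": [0, 0, 0]}
    - {"gripper": 10, "delta_pos": [0, 0, 0], "dr": [0, 0, 0]}

```text
t: 39.7
ee_pos: [446.7, -195.3, 84.4]
orientation: [0.312, 1.549, -0.312]
ft_force: [0.4, 0.0, -1.4]
width: 21.6
```

```bash
python3 -c "
from h import *
plan((446.9,-195.4,83.7))"
```

```text
t 39.7 tcp [ 446.7 -195.3   84.4] w 21.6 F [ 0.4  0.  -1.4]
(446.9, -195.4, 83.7) tool cm [ 0.07 -0.    0.02]
```

apply_moves:
  increments:
    - {"gripper": 10, "delta_pos": [0.08, 0, 0], "dr": [0, 0, 0]}
    - {"gripper": 10, "delta_pos": [0, 0, 0], "dr": [0, 0, 0]}
    - {"gripper": 60, "delta_pos": [0, 0, 0], "dr": [0, 0, 0]}
    - {"gripper": 60, "delta_pos": [0, 0, 0], "dr": [0, 0, 0]}
    - {"gripper": 60, "delta_pos": [0, 0, 0], "dr": [0, 0, 0]}

```text
t: 40.12
ee_pos: [447.0, -195.4, 84.0]
orientation: [0.312, 1.548, -0.312]
ft_force: [0.7, 0.6, 0.2]
width: 38.1
```

apply_moves:
  increments:
    - {"gripper": 60, "delta_pos": [0, 0, 0], "dr": [0, 0, 0]}
    - {"gripper": 60, "delta_pos": [0, 0, 0], "dr": [0, 0, 0]}
    - {"gripper": 60, "delta_pos": [-1.5, 0, 0], "dr": [0, 0, 0]}
    - {"gripper": 60, "delta_pos": [-3, 0, 0], "dr": [0, 0, 0]}
    - {"gripper": 60, "delta_pos": [-3, 0, 0], "dr": [0, 0, 0]}

```text
t: 40.53
ee_pos: [445.9, -194.9, 158.9]
orientation: [0.313, 1.551, -0.312]
ft_force: [0.0, -0.8, -0.2]
width: 52.6
```

apply_moves:
  increments:
    - {"gripper": 80, "delta_pos": [-3, 0, 0], "dr": [0, 0, 0]}
    - {"gripper": 80, "delta_pos": [-2, 0, 0], "dr": [0, 0, 0]}
    - {"gripper": 80, "delta_pos": [0, 0, 0], "dr": [0, 0, 0]}
    - {"gripper": 80, "delta_pos": [0, 0, 0], "dr": [0, 0, 0]}
    - {"gripper": 80, "delta_pos": [0, 0, 0], "dr": [0, 0, 0]}

```text
t: 40.95
ee_pos: [446.3, -195.1, 208.1]
orientation: [0.312, 1.549, -0.312]
ft_force: [-0.3, 0.7, 0.4]
width: 70.1
```

Run:
```python
from look import *
look("w17.png",(448,-196,70,78),(448,-196,92,102))
d=grab("top");W=points(d);vv,uu=np.mgrid[:420,:560]
for n,(x,y,r,a,b) in dict(ylid=(511,400,50,108,118),mug=(706,328,60,70,90),bowl=(787,-5,100,55,75),brush=(695,-330,130,5,60)).items():
    m=np.hypot(W[...,0]-x,W[...,1]-y)<r;print(n,fit(W,m,a,b))
d=grab("scene");save(d,"s2.png")
```

```text
t 41.0 tcp [ 446.  -195.   207.6] cam in tool [-154.2    1.   -71.5] F [ 0.  -0.2 -0.1]
(448, -196, 70, 78) [ 448.2 -195.1   32.9   73.8 2976. ] rel tool mm [133.8   0.7   2.4]
(448, -196, 92, 102) [ 448.2 -195.3   10.9   97.6  460. ] rel tool mm [110.    0.6   2.4]
ylid [510.9 398.5  33.9 111.1 429. ]
mug [707.2 328.1  46.4  78.2 200. ]
bowl [787.   -5.2  79.4  62.7 453. ]
brush [ 691.  -322.8  121.6   17.2  784. ]
```

View pics/s2.png

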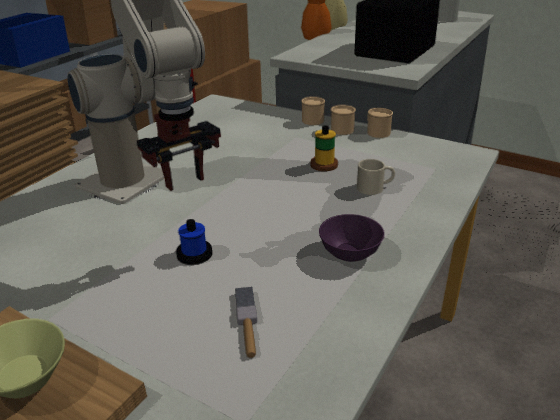

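The scene view shows both stacks upright (yellow/green/lid at (324,148), blue at (193,240)). The mug (371,177), bowl (351,240) and brush (246,320) stand where they started. Handing in.

```bash
python3 -c "
from h import *
print(ctrl.close_job())"
```

```text
the job is handed in; nothing more can be done
None
```

I built both sets and handed the job in at about 41 s on the robot's clock. The hand-in reports no verdict.

- **Wooden stand:** the yellow tin, green tin and yellow lid are stacked here. Each top surface read within 0.5 mm of its seated height: the rims at 68.6 of 69 mm and 106.6 of 107 mm, and the lid plate at 111.8 of 112 mm. By the wrist camera, the pieces are centred on one another within about 1 mm.
- **Black stand:** the blue tin and blue lid are here. The tin's rim read 68.6 of 69 mm and the lid plate 73.8 of 74 mm, also centred within about 1 mm.
- **Mug, bowl and brush:** the mug and bowl read within 1 mm of where they started. The brush's fitted circle came out 4 mm off in x and 7 mm in y. It is a loose fit to the brush's outline and was never near the arm; in the scene picture the brush looks unmoved.
- **Camera disagreement:** the top and wrist cameras differed by 2–4 mm in position throughout, so I relied on the wrist camera for both grasping and placing.

The gripper was open and well clear of the pieces at the end.

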